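Load a round bar into the drilling jig and push it home against the stop

TASK

Load the round aluminium bar from its wooden rest into the V-groove of the steel drilling jig: tip its leading end in under the bridge, lay the bar down flat in the groove short of the end stop, and let go. Then push it along the groove from behind with your fingertips, feeling for the stop, until it is fully home and bears solidly on the stop (push slowly, with about 8 N; the stop must never feel 20 N), and take the hand away, leaving it touching. Leave the pen blank and the tape roll where they are.

Things in the scene. Friction and masses are not known exactly. Their poses are not given: they have to be found in the camera images.
- bar: plain round aluminium bar, 28 mm diameter, 120 mm long, about 0.2 kg, both ends alike (either may lead). Origin at its middle, on its axis; its y axis runs along the bar. It starts lying level in the rest, its axis 28 mm above the bench.
- rest: the bar's rest, fixed: two low notched wooden strips, 8 mm thick, 48 mm either side of the bar's middle, top edges 8 mm below the bar's axis. Origin on the bench under its middle; y along the bar.
- jig: steel drilling jig, 86 x 262 mm, fixed. y runs along the 90 degree V-groove towards the stop, z up. Origin: on the bench, under the groove's centre line, at the bridge's front edge. Groove from y = -105 to +135 mm, bottom line 16 mm and 24 mm wide mouth 28 mm above the bench; a seated bar has its axis 36 mm, its underside 22 mm up.
- bridge_front (a point): middle of the lower front edge of the bridge (slotted steel plate with a brass drill bush), 66 mm above the bench; axes as the jig's. The bridge roofs the groove from here 110 mm along +y, 8 mm thick, bush and screw heads to 78 mm above the bench, on pillars at x = +-30 to 39 mm.
- cheek_top (a point): middle of the upper inner edge of the rear cheek, the 60 mm wide, 10 mm thick plate closing the groove's open end, 42 mm above the bench, 105 mm before the bridge; axes as the jig's. As only 105 mm lie open, the bar goes in only tilted, leading end first under the bridge (about 15 degrees does), and is then straightened.
- end_stop: the end stop. Origin: under its fixed end plate (70 x 12 mm, top 75 mm above the bench), 141 mm beyond the bridge's front edge; axes as the jig's. It carries a steel stop block, 24 mm wide, in the groove under the bridge. The block's rigid face was set anywhere from 70 to 110 mm beyond the bridge's front edge, and no reading tells where: feel for it.
- stop_nearest (a point): nearest place the rigid face can have been set: on the seated bar's axis, 70 mm beyond the bridge's front edge; the true face lies 0 to 40 mm farther along +y. A 10 mm round spring tip stands 4 mm proud of the block's face and sinks in at under 1 N. A bar slides in the groove at about 1 to 4 N; a bar that is home sticks out 10 to 50 mm before the bridge and the spring does not push it back.
- pen_blank: bystander: square striped wooden blank 23 x 130 x 22 mm, lying loose right of the jig, behind the vice; origin under its middle. Leave alone.
- masking_roll: bystander: roll of masking tape, 96 mm across, 25 mm high, loose on the bench left of the jig; origin under its middle. Leave alone.
Things that resemble listed ones, but are neither listed nor needed, are in the scene too. There is more than one size of the bar; the job needs the largest.

How it is judged:
By the outcome, as a careful person would: the job done as asked, in the order asked, and still so for the second after the job is handed in, with the robot touching nothing.
It also fails if it takes over 61 s, if anything falls off the work surface, if the arm or the gripper's body presses on something with over 40 N, if the wrist force passes 120 N, or if a joint passes its speed limit or range.

ROBOT

A 7-joint arm with a two-finger parallel gripper is mounted at the origin on a cart in front of the work surface, level with it; the furniture and walls round the work are solid. World frame = base frame: x ahead of the robot, y to its left, z up, the work surface at z = 0. Lengths are in mm, angles in rad, forces in N, time in s.
With the tool pointing down it reaches from about 400 to 875 mm from the base axis. Payload 4.4 kg.
Tool frame: the origin (TCP) lies at the very end of the fingers, on their centre line; the grasp point (between the pads) lies 19 mm behind it (hold_point_z is the distance from the TCP to the grasp point, in mm); x points along the fingers, z is the direction in which the jaws open and shut, and the axes are right-handed (so a half turn about x gives the same grasp; the last joint's range is limited). The gripper opens to 85 mm and grips with 20 to 120 N. Pads are 22 mm wide; open, the fingers measure 114 mm over their backs; the gripper's body (76 mm by 85 mm) begins 54 mm behind the grasp point. The pads swing forward as they close: fully open they stand 13 mm farther back than shut.
Start: joints at [-0.066, 0.628, 0.038, 1.517, -0.027, 0.996, -0.02], TCP at [650.014, 0.027, 231.313] pointing down, gripper open.
Joint ranges: [-3.06, 3.06], [-0.37, 2.12], [-1.25, 1.32], [0.18, 2.47], [-1.1, 4.24], [0.23, 1.98], [-2.94, 2.94]. Speed limits (rad/s): [2.57, 2.57, 3.14, 3.14, 3.14, 3.14, 3.14].

INTERFACE

Orientations are given as [roll, pitch, yaw] about the fixed x, y, z axes, in that order (R = Rz(yaw) Ry(pitch) Rx(roll)).
In Python, from cell import get_obs, capture, camera_info, hand_in, hold_point_z gives the robot as it stands.
- The arm moves only by the tool carry_out, never from a script. Its arguments are lists of equal length, an entry for each row: "linear": the shift along the tool's x, y, z in mm, a list of three; "turn": the turn, a rotation vector about the tool's x, y, z in degrees, a list of three; "grip": the opening, from 0 (shut) to 1 (fully open). In form: {"linear": [[x, y, z], ...], "turn": [[rx, ry, rz], ...], "grip": [grip, ...]}. A call has 1 to 20 rows; each row shifts and turns the commanded pose from where the row before left it, along the tool's axes as they then stand; what a row does not reach is not made up. A row lasts 1/12 s, in which the tool goes at most 41.7 mm and 7.16 degrees, less where a joint would pass 70% of its speed; a pose out of reach is approached as far as the arm can. A call with a gripper value outside its range is refused whole. The fingers move at their own pace and stop on an object; "grip_force" is the grip in N (left out, the last holds). Time passes only in rows, so rows that do not move let the fingers close. It gives the time, the measured TCP pose, the force and the opening at its end, in the units of the state.
- get_obs(): the state, without advancing time (a new reading comes with each control period).
- capture(name): name is "scene" or "side" or "wrist"; returns the picture (480x640x3 uint8, blue, green, red); there is no depth.
- camera_info(name): a dict with "fx", "fy", "cx", "cy" (pixels), "pose" (4x4, takes a point from camera to world coordinates). Camera axes: x right, y down, z forward; pixel columns grow to the right and rows downward; lengths in mm; the calibration is good to about 2 mm. A picture is of the moment at which its call begins: read the wrist's pose just before it. camera_info takes no time and is no camera call; for the wrist camera it gives the pose at the moment of the call.
- hand_in(): hands the job in, once; it reports no verdict.
The state is a dict: "time_s": time; "q": joint angles; "dq": joint speeds; "tau": joint torques, N m; "eef_pos": TCP position; "orientation": TCP orientation; "contact_force": force on the tool from outside, world axes, zero at the start; "wrist_torque": the same for the moment, N m; "width": opening from 0.0 (shut) to 1.0 (fully open).
Only numpy, scipy, OpenCV 4.12 (cv2) and the standard library are available. Lean on these libraries where they do the work, as an engineer would, in place of code of your own. Each camera call takes 0.05 s, during which the arm holds its last target.

## Working session

There is one attempt and no reset: what is moved stays moved. The work goes in short steps, Python scripts to look and compute and a tool call to move; the robot and the scene stay as the last step left them, time stands still between calls to the robot, and variables do not carry over. Pictures are saved under pics/ and viewed, and the job is handed in when it is done.

Besides the shell and the picture viewer there is one more tool, called as name(argument=value, ...) on one line, values as JSON. carry_out: Moves the arm, as the interface text tells. Its arguments: {"type":"object","properties":{"linear":{"type":"array"},"turn":{"type":"array"},"grip":{"type":"array"},"grip_force":{"type":"number"}},"required":["linear","turn","grip"]}

```bash
ls; mkdir -p pics; python3 - <<'E'
from cell import *
import cv2
o=get_obs()
print({k:o[k] for k in ('time_s','eef_pos','orientation','width','contact_force')}, hold_point_z if not callable(hold_point_z) else hold_point_z())
for n in ("scene","side","wrist"):
    i=camera_info(n); print(n,i)
    cv2.imwrite(f"pics/{n}0.png",capture(n))
E
```

```text
pics
{'time_s': 0.0, 'eef_pos': array([6.49403192e+02, 1.03238779e-02, 2.30406520e+02]), 'orientation': array([-3.11297124,  1.56896469, -3.11298714]), 'width': 0.9965445736775277, 'contact_force': array([-0.67622496, -0.11398283,  0.29070167])} 18.700000000000003
scene {'fx': 584.7923680618392, 'fy': 584.7923680618392, 'cx': 320.8587253236125, 'cy': 249.32975880993433, 'pose': array([[-5.65648090e-01, -4.77498525e-01,  6.72337265e-01,
        -2.43263633e+02],
       [-8.24512735e-01,  3.12779005e-01, -4.71537957e-01,
         7.96992434e+02],
       [ 1.48656980e-02, -8.21075181e-01, -5.70626461e-01,
         6.88604009e+02],
       [ 0.00000000e+00,  0.00000000e+00,  0.00000000e+00,
         1.00000000e+00]])}
side {'fx': 591.6386566714104, 'fy': 591.6386566714104, 'cx': 323.39197827118204, 'cy': 245.30136752340886, 'pose': array([[-9.95904542e-01,  5.22850276e-02, -7.37591986e-02,
         5.38666150e+02],
       [ 8.86771497e-02,  4.05886351e-01, -9.09611254e-01,
         1.22132093e+03],
       [-1.76211976e-02, -9.12426735e-01, -4.08860548e-01,
         4.81614441e+02],
       [ 0.00000000e+00,  0.00000000e+00,  0.00000000e+00,
         1.00000000e+00]])}
wrist {'fx': 377.6975817000267, 'fy': 377.6975817000267, 'cx': 326.5772931758065, 'cy': 241.47378519976667, 'pose': array([[ 9.99996401e-01, -7.70613185e-04, -2.56984644e-03,
         6.49454957e+02],
       [-1.52183077e-03, -9.51780045e-01, -3.06777491e-01,
         7.94435818e+01],
       [-2.20952178e-03,  3.06780298e-01, -9.51777793e-01,
         3.72737824e+02],
       [ 0.00000000e+00,  0.00000000e+00,  0.00000000e+00,
         1.00000000e+00]])}
```

View pics/scene0.png

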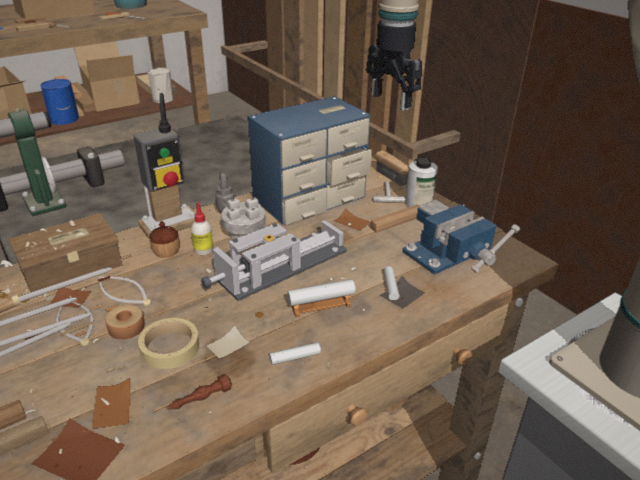

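View pics/side0.png

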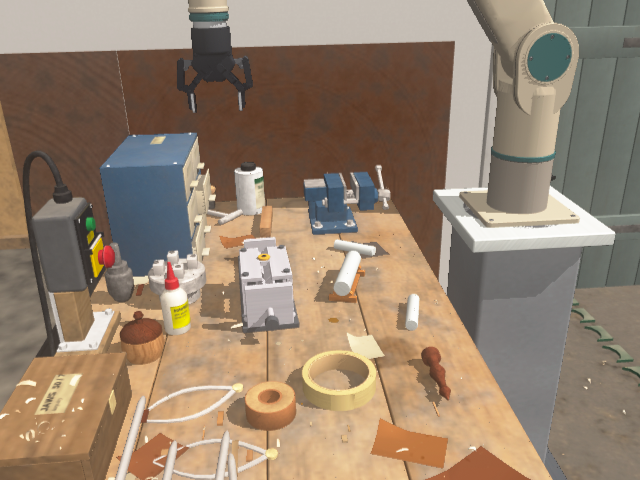

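View pics/wrist0.png

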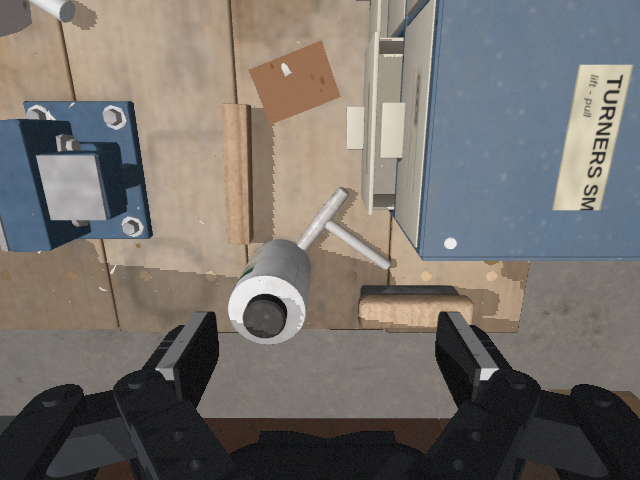

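```bash
python3 - <<'E'
import cv2
a=cv2.imread('pics/scene0.png')[200:330,190:430]; b=cv2.imread('pics/side0.png')[220:345,220:400]
cv2.imwrite('pics/sz.png',cv2.resize(a,None,fx=3.3,fy=3.3,interpolation=cv2.INTER_CUBIC))
cv2.imwrite('pics/dz.png',cv2.resize(b,None,fx=4.4,fy=4.4,interpolation=cv2.INTER_CUBIC))
E
```

```text
(no output)
```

View pics/sz.png

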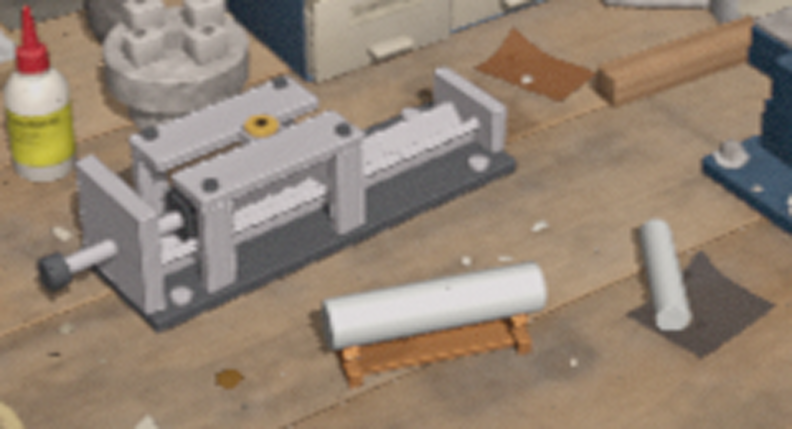

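View pics/dz.png

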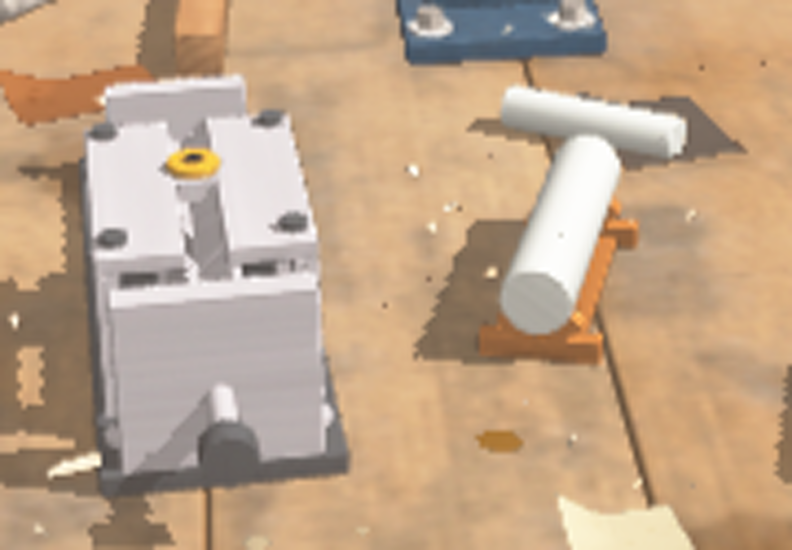

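```bash
cat > h.py <<'E'
import numpy as np, cv2
from cell import *
def ray(ci,uv):
    d=np.array([(uv[0]-ci['cx'])/ci['fx'],(uv[1]-ci['cy'])/ci['fy'],1]); P=ci['pose']
    d=P[:3,:3]@d; return P[:3,3].copy(), d/np.linalg.norm(d)
def tri(obs):
    A=np.zeros((3,3));b=np.zeros(3)
    for ci,uv in obs:
        o,d=ray(ci,uv);M=np.eye(3)-np.outer(d,d);A+=M;b+=M@o
    p=np.linalg.solve(A,b)
    r=[np.linalg.norm(np.cross(p-ray(c,u)[0],ray(c,u)[1])) for c,u in obs]
    return p,r
def plane(ci,uv,z):
    o,d=ray(ci,uv);return o+d*(z-o[2])/d[2]
def proj(ci,p):
    P=np.linalg.inv(ci['pose']);q=P[:3,:3]@np.asarray(p,float)+P[:3,3]
    return np.array([ci['fx']*q[0]/q[2]+ci['cx'],ci['fy']*q[1]/q[2]+ci['cy']])
E
python3 - <<'E'
from h import *
S=camera_info('scene');D=camera_info('side')
s=lambda x,y:(190+x/3.3,200+y/3.3)
d=lambda x,y:(220+x/4.4,220+y/4.4)
pts={'barL':((328,325),(536,303)),'barR':((545,288),(592,165)),
'stopplate_top_nearR(x-)':((157,218),(322,283)),'stopplate_top_far(x+)':((85,158),(110,298)),
'cheek_outer_x+':((438,70),(105,88)),'cheek_outer x-':((503,100),(244,82)),
'bush':((262,125),(193,163)),'scr front x-':((344,129),(270,118)),'scr back x-':((210,184),(292,222)),'scr front x+':((279,84),(103,131)),'scr back x+':((149,132),(112,238))}
for k,(a,b) in pts.items():
    p,r=tri([(S,s(*a)),(D,d(*b))]);print(k,p.round(1),np.round(r,1))
E
```

```text
barL [442.2 382.3  25.9] [0.2 0.2]
barR [405.2 264.3  24.2] [0.1 0.1]
stopplate_top_nearR(x-) [522.  439.9  70.3] [0.9 0.9]
stopplate_top_far(x+) [592.5 447.6  72.5] [0.2 0.2]
cheek_outer_x+ [604.2 199.1  40.6] [0.9 0.9]
cheek_outer x- [547.2 190.3  40.6] [3.5 3.5]
bush [565.  349.4  74.4] [0. 0.]
scr front x- [535.8 312.3  74.3] [0.1 0.1]
scr back x- [530.3 402.5  74.4] [0. 0.]
scr front x+ [598.6 318.   74.3] [0.8 0.8]
scr back x+ [593.  407.2  74.7] [0.3 0.3]
```

```bash
cat >> h.py <<'E'
from scipy.spatial.transform import Rotation as Rn
def Rt(o=None):
    o=o or get_obs(); return Rn.from_euler('xyz',o['orientation']).as_matrix()
def st():
    o=get_obs(); print('t',round(o['time_s'],2),'p',o['eef_pos'].round(1),'F',o['contact_force'].round(2),'w',round(o['width'],3)); print(Rt(o).round(4).tolist()); return o
E
python3 - <<'E'
from h import *
o=st();R=Rt(o);print(R.T@(np.array([490,330,230])-o['eef_pos']))
S=camera_info('scene')
print(plane(S,(190+652/3.3,200+225/3.3),10),plane(S,(190+675/3.3,200+320/3.3),10))
E
```

```text
t 0.15 p [649.6   0.  230.6] F [0.12 0.52 0.39] w 0.999
[[-0.0014, -0.0, 1.0], [-0.0, 1.0, 0.0], [-1.0, -0.0, -0.0014]]
[   0.82029852  329.9872695  -159.55446358]
[431.93424352 163.84016728  10.        ] [356.89565795 209.8719692   10.        ]
```

carry_out(linear=[[0,27.5,-13.3],[0,27.5,-13.3],[0,27.5,-13.3],[0,27.5,-13.3],[0,27.5,-13.3],[0,27.5,-13.3],[0,27.5,-13.3],[0,27.5,-13.3],[0,27.5,-13.3],[0,27.5,-13.3],[0,27.5,-13.3],[0,27.5,-13.3],[0,0,0],[0,0,0]], turn=[[0,0,0],[0,0,0],[0,0,0],[0,0,0],[0,0,0],[0,0,0],[0,0,0],[0,0,0],[0,0,0],[0,0,0],[0,0,0],[0,0,0],[0,0,0],[0,0,0]], grip=[1,1,1,1,1,1,1,1,1,1,1,1,1,1])

```text
time_s: 1.32
eef_pos: [488.8, 332.3, 231.0]
orientation: [2.695, 1.57, 2.7]
contact_force: [0.3, -0.2, 0.6]
width: 1.0
```

```bash
python3 - <<'E'
from h import *
st(); np.save('w1.npy',camera_info('wrist'),allow_pickle=True)
im=capture('wrist');cv2.imwrite('pics/w1.png',im)
E
```

```text
t 1.32 p [488.8 332.3 231. ] F [ 0.27 -0.16  0.62] w 1.0
[[-0.001, -0.0048, 1.0], [0.0005, 1.0, 0.0048], [-1.0, 0.0005, -0.001]]
```

View pics/w1.png

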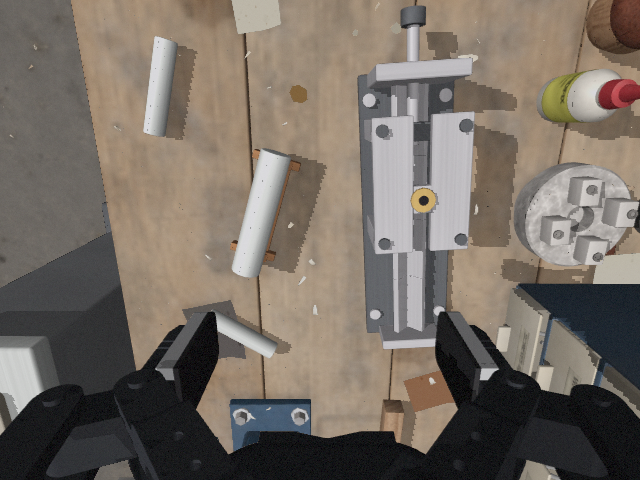

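carry_out(linear=[[0,-20,-17],[0,-20,-17],[0,-20,-17],[0,-20,-17],[0,-20,-17],[0,0,0],[0,0,0]], turn=[[0,0,0],[0,0,0],[0,0,0],[0,0,0],[0,0,0],[0,0,0],[0,0,0]], grip=[1,1,1,1,1,1,1])

```text
time_s: 1.95
eef_pos: [405.7, 227.5, 231.6]
orientation: [-1.152, 1.57, -1.156]
contact_force: [-0.1, 0.9, 0.7]
width: 0.999
```

```bash
python3 - <<'E'
from h import *
st(); np.save('w2.npy',camera_info('wrist'),allow_pickle=True)
im=capture('wrist');cv2.imwrite('pics/w2.png',im)
a=cv2.imread('pics/w1.png')
def crop(im,x0,y0,x1,y1,f,n): cv2.imwrite(n,cv2.resize(im[y0:y1,x0:x1],None,fx=f,fy=f,interpolation=cv2.INTER_CUBIC))
crop(a,220,50,480,355,1.95,'pics/w1z.png')
E
```

```text
t 1.95 p [405.7 227.5 231.6] F [-0.06  0.91  0.7 ] w 0.999
[[0.0003, 0.0041, 1.0], [-0.0008, 1.0, -0.0041], [-1.0, -0.0008, 0.0003]]
```

View pics/w2.png

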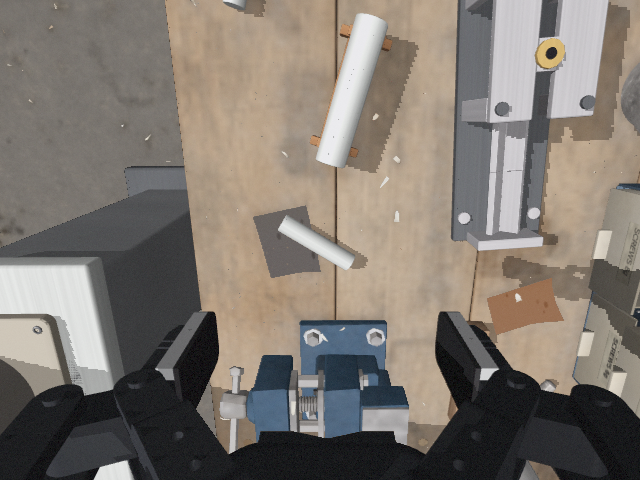

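View pics/w1z.png

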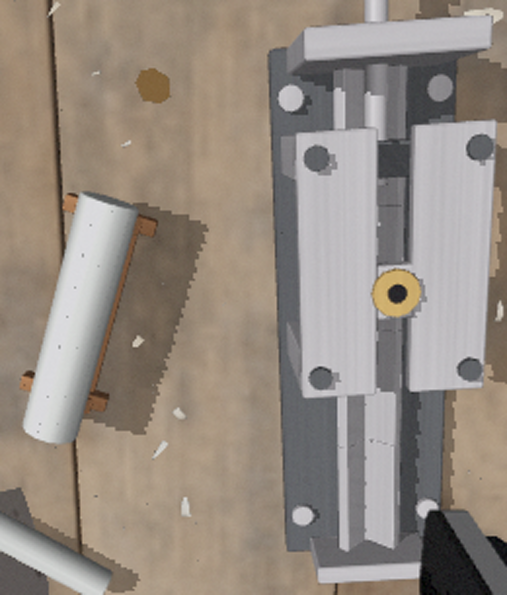

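```bash
python3 - <<'E'
from h import *
a=cv2.imread('pics/w2.png')
def crop(im,x0,y0,x1,y1,f,n): cv2.imwrite(n,cv2.resize(im[y0:y1,x0:x1],None,fx=f,fy=f,interpolation=cv2.INTER_CUBIC))
crop(a,440,80,620,260,3.3,'pics/w2j.png')
crop(a,300,0,420,180,3.3,'pics/w2b.png')
E
```

```text
(no output)
```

View pics/w2j.png

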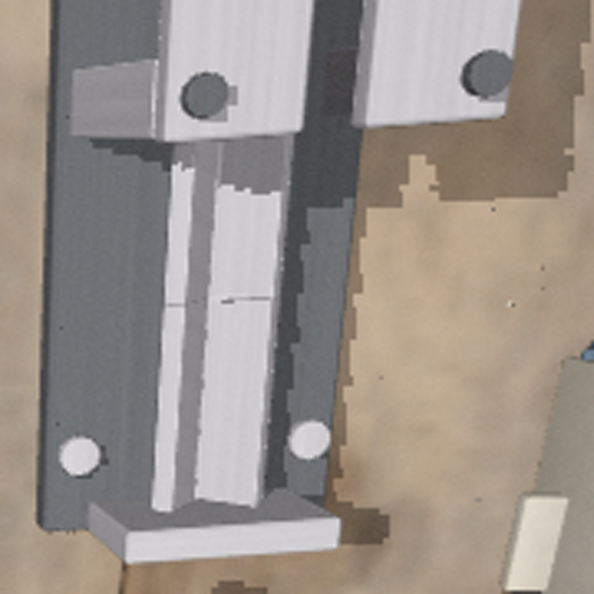

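View pics/w2b.png

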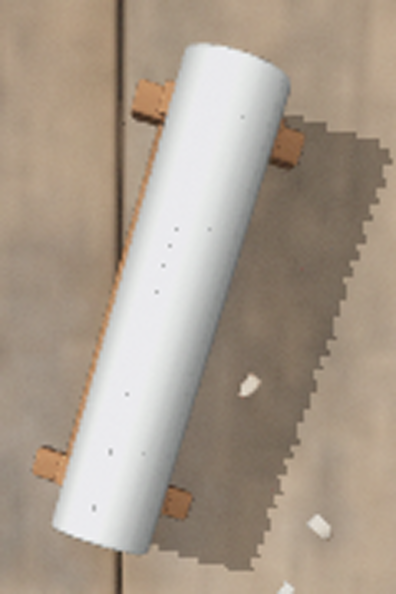

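```bash
cat > fit.py <<'E'
from h import *
from scipy.optimize import least_squares
S=camera_info('scene');D=camera_info('side')
W1=np.load('w1.npy',allow_pickle=True).item();W2=np.load('w2.npy',allow_pickle=True).item()
s=lambda x,y:(S,(190+x/3.3,200+y/3.3))
d=lambda x,y:(D,(220+x/4.4,220+y/4.4))
a=lambda x,y:(W1,(220+x/1.95,50+y/1.95))
b=lambda x,y:(W2,(440+x/3.3,80+y/3.3))
c=lambda x,y:(W2,(300+x/3.3,y/3.3))
T={'barL':[a(109,202.5),c(237.5,65)],'barR':[a(49.5,434),c(100,537)],
'scrF-':[a(320,378),b(205,95)],'scrF+':[a(469,369),b(487,73)],'brF-':[a(303,397),b(160,141)],'brF+':[a(483,386),b(503,117)]}
E2={'barL':[s(328,325),d(536,303)],'barR':[s(545,288),d(592,165)],'scrF-':[s(344,129),d(270,118)],'scrF+':[s(279,84),d(103,131)]}
for k in T:
    p,r=tri(T[k]);print(k,'wrist',p.round(1),np.round(r,1))
    if k in E2:
        p,r=tri(T[k]+E2[k]);print('   all',p.round(1),np.round(r,1))
# jig fit with known model, wrist only & separately
K=[((-35,135,75),[a(303,62)]),((35,135,75),[a(490,48)]),((-35,147,75),[a(305,30)]),((35,147,75),[a(492,17)]),
((-30,-105,42),[b(125,531),a(320,569)]),((30,-105,42),[b(340,517)]),((-30,-115,42),[b(128,563)]),((30,-115,42),[b(338,548)]),
((-39,0,74),[b(160,141),a(303,397)]),((39,0,74),[b(503,117),a(483,386)])]
K2=[((-35,147,75),[s(157,218),d(322,283)]),((35,147,75),[s(85,158),d(110,298)]),((30,-115,42),[s(438,70),d(105,88)]),((-30,-115,42),[s(503,100),d(244,82)])]
def run(K,nm,z=True):
    def f(q):
        out=[]
        for p,ob in K:
            cs,sn=np.cos(q[2]),np.sin(q[2]);w=[q[0]+cs*p[0]-sn*p[1],q[1]+sn*p[0]+cs*p[1],p[2]+(q[3] if z else 0)]
            for ci,uv in ob: out+=list(proj(ci,w)-uv)
        return np.array(out)
    q=least_squares(f,[566,310,.07,0],loss='soft_l1').x
    print(nm,q.round(3),np.degrees(q[2]).round(2)); print(f(q).reshape(-1,2).round(1).tolist())
run(K,'wrist');run(K2,'fixed');run(K+K2,'all')
E
python3 fit.py
```

```text
barL wrist [442.7 382.9  30.1] [0.2 0.2]
   all [442.4 383.   26.3] [0.5 1.1 0.7 0.3]
barR wrist [409.  270.1  32.7] [0.3 0.3]
   all [406.6 266.9  24.9] [0.9 3.4 2.9 1.2]
scrF- wrist [536.  313.9  76.1] [0.2 0.2]
   all [536.  313.4  74.9] [0.3 0.9 1.  0.2]
scrF+ wrist [598.8 318.2  76. ] [0.2 0.2]
   all [599.1 318.   74.5] [0.2 0.7 1.2 0.6]
brF- wrist [529.6 303.8  71.1] [0.1 0.1]
brF+ wrist [607.7 308.9  70.9] [0.2 0.2]
wrist [ 5.68645e+02  3.05893e+02  7.10000e-02 -2.71400e+00] 4.05
[[0.5, 0.6], [0.2, 0.8], [-0.9, -0.8], [-0.0, -1.3], [0.4, -0.4], [-0.7, -1.5], [0.5, -0.9], [-1.0, 0.0], [0.0, -0.0], [0.4, 1.0], [0.1, 0.7], [-0.2, 0.1], [0.2, 0.5]]
fixed [ 5.68126e+02  2.99835e+02  7.70000e-02 -3.40700e+00] 4.4
[[-2.0, 0.7], [-0.2, -0.1], [-0.5, 1.0], [0.5, 0.9], [3.8, -1.8], [-0.9, -1.0], [2.8, 1.5], [-0.8, -2.2]]
all [ 5.68223e+02  3.05918e+02  7.10000e-02 -1.73000e+00] 4.06
[[0.1, 0.4], [0.1, 0.6], [-1.4, -1.0], [-0.1, -1.6], [0.4, -0.1], [-1.0, -0.9], [0.6, -0.6], [-1.0, 0.4], [0.2, 0.3], [0.4, 1.0], [-0.3, 1.1], [0.1, 0.1], [0.1, 0.9], [-5.6, 0.8], [-0.7, 0.9], [-3.8, 1.0], [-0.4, 1.9], [1.7, -1.5], [-0.8, -0.6], [0.5, 1.8], [-0.5, -1.7]]
```

```bash
cat > b.py <<'E'
import io,contextlib
with contextlib.redirect_stdout(io.StringIO()):
    from fit import *
for z in (26,28):
  for k in range(2):
    L=plane(*T['barL'][k],z);R=plane(*T['barR'][k],z);v=L-R
    print(z,k,L.round(1),R.round(1),((L+R)/2).round(1),np.linalg.norm(v).round(1),np.degrees(np.arctan2(v[0],v[1])).round(2))
E
python3 b.py; python3 -c "
from h import *
st()"
```

```text
26 0 [442.4 382.4  26. ] [407.7 267.2  26. ] [425.  324.8  26. ] 120.4 16.73
26 1 [443. 384.  26.] [408.8 269.6  26. ] [425.9 326.8  26. ] 119.4 16.65
28 0 [442.6 382.6  28. ] [408.2 268.   28. ] [425.4 325.3  28. ] 119.7 16.73
28 1 [442.8 383.6  28. ] [408.8 269.8  28. ] [425.8 326.7  28. ] 118.7 16.65
t 2.0 p [406.5 228.9 231.7] F [ 0.5   0.54 -0.62] w 1.0
[[0.0014, 0.0029, 1.0], [0.0003, 1.0, -0.0029], [-1.0, 0.0003, 0.0014]]
```

carry_out(linear=[[25,19.1,3.6],[25,19.1,3.6],[25,19.1,3.6],[25,19.2,3.5],[20,0,0],[20,0,0],[20,0,0],[0,0,0],[0,0,0]], turn=[[0,0,0],[0,0,0],[0,0,0],[0,0,0],[5.6,0,0],[5.6,0,0],[5.5,0,0],[0,0,0],[0,0,0]], grip=[0.75,0.75,0.75,0.75,0.75,0.75,0.75,0.75,0.75], grip_force=50)

```text
time_s: 2.75
eef_pos: [420.0, 306.5, 70.4]
orientation: [-1.938, 1.569, -2.227]
contact_force: [0.4, -0.4, -0.9]
width: 0.746
```

```bash
python3 - <<'E'
from h import *
st();ci=camera_info('wrist')
im=capture('wrist')
for p in [(442.7,383,28),(408.4,268.6,28),(419.7,306.5,28)]:
    u=proj(ci,p);print(u);cv2.circle(im,tuple(int(x) for x in u),3,(0,0,255),-1)
cv2.imwrite('pics/w3.png',im)
cv2.imwrite('pics/d3.png',cv2.resize(capture('side')[150:330,230:470],None,fx=3,fy=3))
E
```

```text
t 2.75 p [420.  306.5  70.4] F [ 0.42 -0.39 -0.85] w 0.746
[[-0.0011, 0.285, 0.9585], [-0.0014, 0.9585, -0.285], [-1.0, -0.0017, -0.0006]]
[327.68910181 118.37791233]
[327.33681216 341.86147745]
[327.32451579 276.97121813]
```

View pics/w3.png

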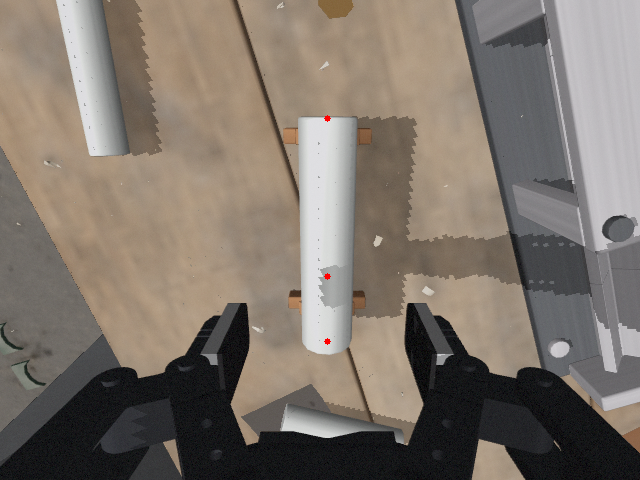

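View pics/d3.png

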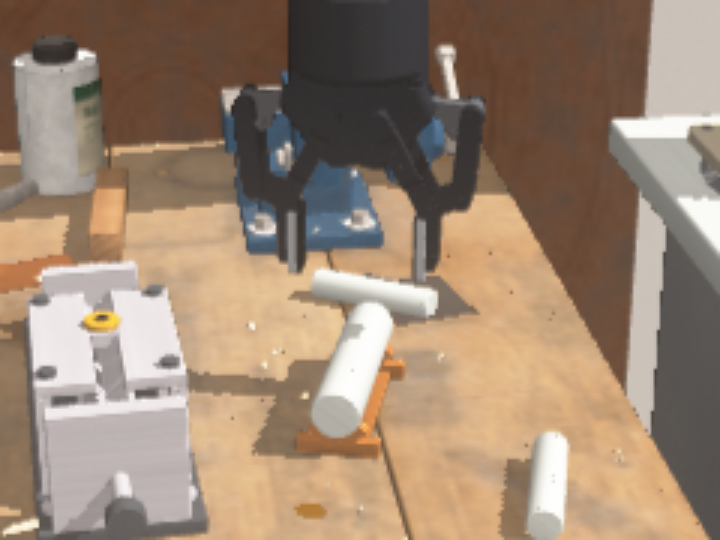

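carry_out(linear=[[18,0,0],[15,0,0],[10,0,0],[6,0,0],[3,0,0],[0,0,0],[0,0,0],[0,0,0],[0,0,0],[0,0,0],[0,0,0],[0,0,0]], turn=[[0,0,0],[0,0,0],[0,0,0],[0,0,0],[0,0,0],[0,0,0],[0,0,0],[0,0,0],[0,0,0],[0,0,0],[0,0,0],[0,0,0]], grip=[0.75,0.75,0.75,0.75,0.75,0.75,0.2,0.2,0.2,0.2,0.2,0.2], grip_force=50)

```text
time_s: 3.85
eef_pos: [420.1, 306.8, 20.0]
orientation: [0.95, 1.57, 0.659]
contact_force: [-0.7, -0.6, 6.6]
width: 0.307
```

```bash
python3 - <<'E'
from h import *
st();
E
```

```text
t 3.85 p [420.1 306.8  20. ] F [-0.71 -0.57  6.62] w 0.307
[[0.001, 0.2873, 0.9578], [0.0008, 0.9578, -0.2873], [-1.0, 0.001, 0.0007]]
```

```bash
python3 - <<'E'
from h import *
D=camera_info('side')
im=capture('side')
cv2.imwrite('pics/d4.png',cv2.resize(im[190:310,300:420],None,fx=5,fy=5,interpolation=cv2.INTER_CUBIC))
S=camera_info('scene')
im=capture('scene')
cv2.imwrite('pics/s4.png',cv2.resize(im[220:340,260:380],None,fx=5,fy=5,interpolation=cv2.INTER_CUBIC))
cv2.imwrite('pics/w4.png',capture('wrist'))
E
```

```text
(no output)
```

View pics/d4.png

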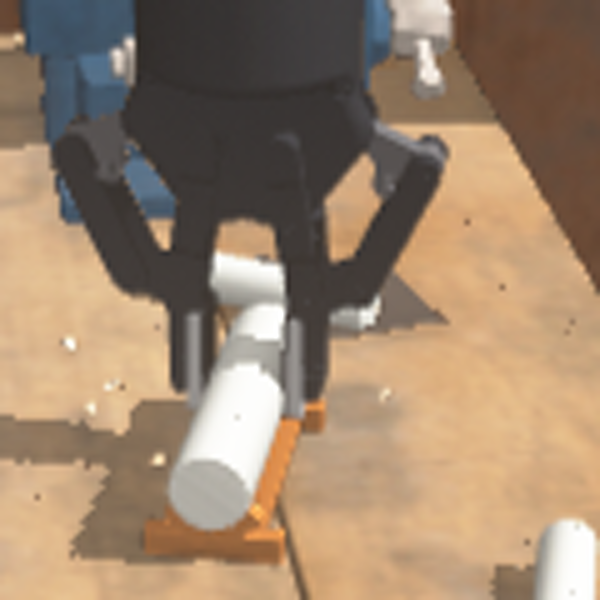

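View pics/s4.png

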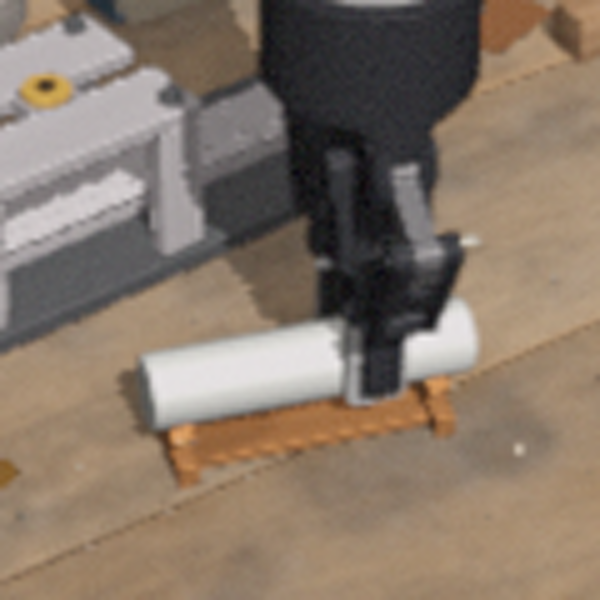

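View pics/w4.png

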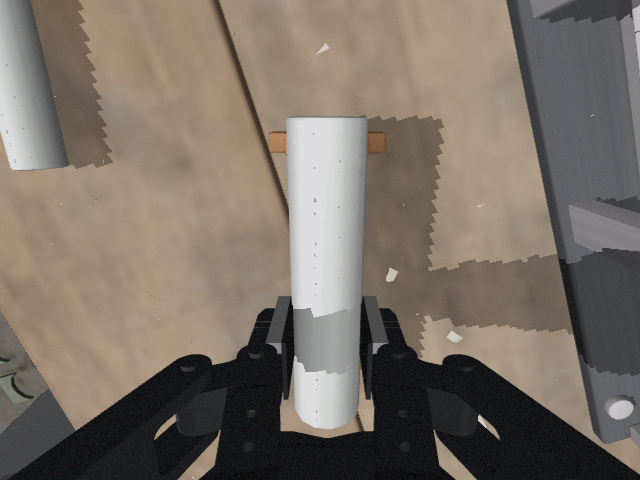

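```bash
python3 - <<'E'
from h import *
S=camera_info('scene');D=camera_info('side')
g=np.array([420,306.7]);u=np.array([.287,.958]);v=np.array([.958,-.287])
for nm,along,lat in (('front-inner corner',11,-14),('front outer',11,-22),('rear outer',-11,-22)):
  for z in (15,20,25,28):
    p=[*(g+along*u+lat*v),z]; q=proj(S,p);r=proj(D,p)
    print(nm,z,((q-[260,220])*5).round(),((r-[300,190])*5).round())
for p in ((442.7,383,28),(442.7-14*.958,383+4,28),(408.4,268.6,28)):
    print(((proj(S,p)-[260,220])*5).round(),((proj(D,p)-[300,190])*5).round())
E
```

```text
front-inner corner 15 [340. 405.] [282. 432.]
front-inner corner 20 [340. 394.] [282. 419.]
front-inner corner 25 [341. 383.] [282. 406.]
front-inner corner 28 [341. 377.] [282. 399.]
front outer 15 [347. 419.] [305. 434.]
front outer 20 [348. 408.] [305. 421.]
front outer 25 [348. 397.] [305. 408.]
front outer 28 [348. 390.] [305. 400.]
rear outer 15 [406. 407.] [314. 406.]
rear outer 20 [406. 396.] [314. 393.]
rear outer 25 [406. 385.] [314. 380.]
rear outer 28 [407. 379.] [314. 372.]
[144. 388.] [207. 489.]
[155. 413.] [250. 492.]
[462. 328.] [265. 333.]
```

```bash
python3 - <<'E'
from h import *
S=camera_info('scene');D=camera_info('side')
print(tri([(S,(283,137)),(D,(183,161))]))
print(tri([(S,(368,118)),(D,(198,135))]))
im=cv2.imread('pics/side0.png');cv2.imwrite('pics/dc.png',cv2.resize(im[120:320,90:290],None,fx=3,fy=3))
im=cv2.imread('pics/scene0.png');cv2.imwrite('pics/sc.png',cv2.resize(im[90:290,220:420],None,fx=3,fy=3))
E
```

```text
(array([692.40345177, 238.14507205, 206.79492698]), [np.float64(1.6779560827892703), np.float64(1.6779560827891062)])
(array([690.49270114,  23.31572703, 200.06602926]), [np.float64(1.1797403351230398), np.float64(1.17974033512304)])
```

View pics/dc.png

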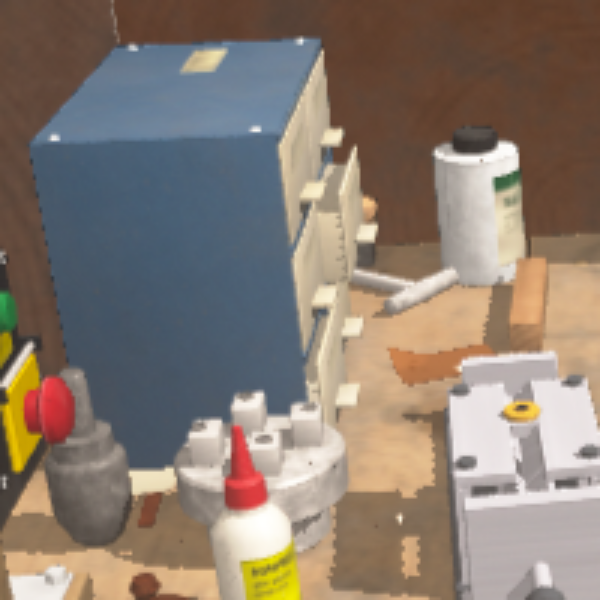

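View pics/sc.png

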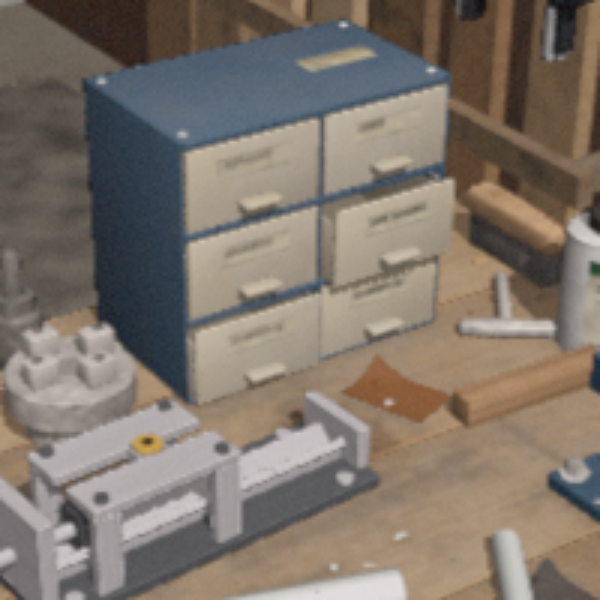

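```bash
cat > plan.py <<'E'
from h import *
O=np.array([568.5,305.7]);YAW=np.radians(4.05)
ey=np.array([-np.sin(YAW),np.cos(YAW)]);ex=np.array([np.cos(YAW),np.sin(YAW)])
def Rtool(yaw,tilt=0): # tilt>0: leading end down
    Y=np.array([-np.sin(yaw),np.cos(yaw),0]);X=np.array([0,0,-1.]);Z=np.cross(X,Y)
    return np.column_stack([X,Y,Z])@Rn.from_rotvec([0,0,-tilt]).as_matrix()
def jigpose(jx,jy,z,tilt=0):
    return np.array([*(O+ex*jx+ey*jy),z]),Rtool(YAW,np.radians(tilt))
def barpose(f,h,tilt,off=8.,gl=80.,jx=0):
    t=np.radians(tilt);a=np.array([np.cos(t),-np.sin(t)]);n=np.array([-np.sin(t),-np.cos(t)])
    g=np.array([f,h])-gl*a+off*n
    return jigpose(jx,g[0],g[1],tilt)
def rows(p0,R0,wps):
    """wps: list of (p,R,n)"""
    L=[];T=[]
    for p,R,n in wps:
        rv=Rn.from_matrix(R0.T@R).as_rotvec()
        for i in range(n):
            Ra=R0@Rn.from_rotvec(rv*i/n).as_matrix()
            L.append((Ra.T@((p-p0)/n)).round(2).tolist());T.append(np.degrees(rv/n).round(2).tolist())
        p0,R0=p,R
    print('"linear":',L);print('"turn":',T);print(len(L))
E
python3 - <<'E'
from plan import *
R0=Rtool(np.radians(-16.7)); p0=np.array([419.8,306.6,19.3])
print(R0.round(3).tolist())
p1,_=jigpose(0,-91.4,150)
print('tgt',p1)
rows(p0,R0,[(p0+[0,0,100],R0,5),(p1,Rtool(YAW),9)])
E
```

```text
[[0.0, 0.287, 0.958], [0.0, 0.958, -0.287], [-1.0, 0.0, 0.0]]
tgt [574.95530651 214.52824441 150.        ]
"linear": [[-20.0, 0.0, 0.0], [-20.0, 0.0, 0.0], [-20.0, 0.0, 0.0], [-20.0, 0.0, 0.0], [-20.0, 0.0, 0.0], [-3.41, -4.84, 19.45], [-3.41, -5.62, 19.24], [-3.41, -6.39, 19.0], [-3.41, -7.15, 18.73], [-3.41, -7.9, 18.42], [-3.41, -8.63, 18.09], [-3.41, -9.36, 17.73], [-3.41, -10.06, 17.34], [-3.41, -10.75, 16.92]]
"turn": [[0.0, 0.0, 0.0], [0.0, 0.0, 0.0], [0.0, 0.0, 0.0], [0.0, 0.0, 0.0], [0.0, 0.0, 0.0], [-2.31, 0.0, 0.0], [-2.31, 0.0, 0.0], [-2.31, 0.0, 0.0], [-2.31, 0.0, 0.0], [-2.31, 0.0, 0.0], [-2.31, 0.0, 0.0], [-2.31, 0.0, 0.0], [-2.31, 0.0, 0.0], [-2.31, 0.0, 0.0]]
14
```

carry_out(linear=[[-5,0,0],[-15,0,0],[-20,0,0],[-20,0,0],[-20,0,0],[-20,0,0],[-3.4,-4.8,19.4],[-3.4,-5.6,19.2],[-3.4,-6.4,19.0],[-3.4,-7.2,18.7],[-3.4,-7.9,18.4],[-3.4,-8.6,18.1],[-3.4,-9.4,17.7],[-3.4,-10.1,17.3],[-3.4,-10.7,16.9],[0,0,0],[0,0,0],[0,0,0]], turn=[[0,0,0],[0,0,0],[0,0,0],[0,0,0],[0,0,0],[0,0,0],[-2.3,0,0],[-2.3,0,0],[-2.3,0,0],[-2.3,0,0],[-2.3,0,0],[-2.3,0,0],[-2.3,0,0],[-2.3,0,0],[-2.35,0,0],[0,0,0],[0,0,0],[0,0,0]], grip=[0.2,0.2,0.2,0.2,0.2,0.2,0.2,0.2,0.2,0.2,0.2,0.2,0.2,0.2,0.2,0.2,0.2,0.2])

```text
time_s: 5.5
eef_pos: [573.3, 214.7, 149.4]
orientation: [3.083, 1.569, -3.13]
contact_force: [-0.1, 0.5, -2.0]
width: 0.303
```

```bash
python3 - <<'E'
from plan import *
o=st();ci=camera_info('wrist')
np.save('w5.npy',ci,allow_pickle=True)
im=capture('wrist')
def dot(p,c=(0,0,255)):
    u=proj(ci,p);cv2.circle(im,tuple(int(x) for x in u),2,c,-1)
for j in [(-39,0,74),(39,0,74),(-30,-105,42),(30,-105,42),(0,0,66),(0,0,16),(0,-105,16)]:
    dot([*(O+ex*j[0]+ey*j[1]),j[2]])
cv2.imwrite('pics/w5.png',im)
cv2.imwrite('pics/s5.png',capture('side')[80:380,150:450])
E
```

```text
t 5.5 p [573.3 214.7 149.4] F [-0.1   0.48 -2.01] w 0.303
[[-0.0021, -0.0705, 0.9975], [-0.0, 0.9975, 0.0705], [-1.0, 0.0001, -0.0021]]
```

View pics/w5.png

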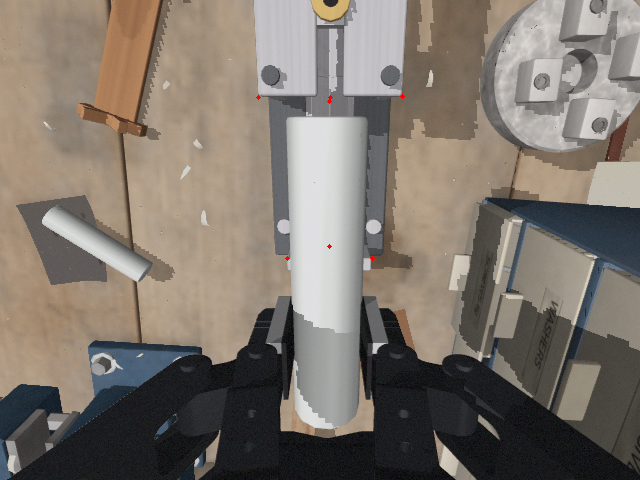

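View pics/s5.png

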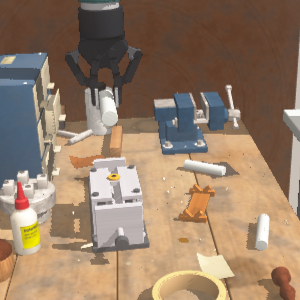

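```bash
python3 - <<'E'
from plan import *
o=st();ci=np.load('w5.npy',allow_pickle=True).item()
im=cv2.imread('pics/w5.png')
R=Rt(o);p=o['eef_pos']
for gl in (75,80,85):
  print(gl,[proj(ci,p+R@np.array([-8+k,gl,l])).round(1).tolist() for k,l in((0,0),(-14,0),(0,14),(0,-14))], proj(ci,p+R@np.array([-22,gl-120,0])).round(1), proj(ci,p+R@np.array([-8,gl-120,0])).round(1))
E
```

```text
t 5.6 p [573.1 215.4 149.6] F [ 0.59  0.37 -2.5 ] w 0.309
[[-0.0018, -0.072, 0.9974], [0.0001, 0.9974, 0.072], [-1.0, 0.0003, -0.0018]]
75 [[326.5, 131.2], [326.5, 132.5], [367.6, 131.1], [285.5, 131.3]] [327.4 442.1] [327.4 416.2]
80 [[326.5, 115.8], [326.5, 115.3], [368.1, 115.6], [285.0, 115.9]] [327.4 432.2] [327.4 406.9]
85 [[326.5, 99.9], [326.4, 97.6], [368.5, 99.8], [284.4, 100.1]] [327.4 422.2] [327.3 397.4]
```

```bash
sed -i 's/568.5,305.7/568.8,305.7/' plan.py; python3 - <<'E'
from plan import *
p0=np.array([573.2,215.1,149.5])
print(barpose(-12,80,15)[0],barpose(-12,40,15)[0],barpose(30,39,15)[0])
rows(p0,Rtool(YAW),[(*barpose(-12,80,15),5),(*barpose(-12,41,15),5)])
E
```

```text
[575.25139508 214.58348764  92.978117  ] [575.25139508 214.58348764  52.978117  ] [572.28506167 256.47860509  51.978117  ]
"linear": [[11.3, -0.13, 0.4], [11.3, 0.46, 0.4], [11.26, 1.05, 0.4], [11.19, 1.64, 0.4], [11.08, 2.22, 0.4], [7.53, 2.02, 0.0], [7.53, 2.02, 0.0], [7.53, 2.02, 0.0], [7.53, 2.02, 0.0], [7.53, 2.02, 0.0]]
"turn": [[0.0, -0.0, -3.0], [0.0, -0.0, -3.0], [0.0, -0.0, -3.0], [0.0, -0.0, -3.0], [0.0, -0.0, -3.0], [0.0, 0.0, 0.0], [0.0, 0.0, 0.0], [0.0, 0.0, 0.0], [0.0, 0.0, 0.0], [0.0, 0.0, 0.0]]
10
```

carry_out(linear=[[11.3,-0.1,0.4],[11.3,0.5,0.4],[11.3,1.0,0.4],[11.2,1.6,0.4],[11.1,2.2,0.4],[7.5,2.0,0],[7.5,2.0,0],[7.5,2.0,0],[7.5,2.0,0],[7.5,2.0,0],[0,0,0],[0,0,0],[0,0,0]], turn=[[0,0,-3],[0,0,-3],[0,0,-3],[0,0,-3],[0,0,-3],[0,0,0],[0,0,0],[0,0,0],[0,0,0],[0,0,0],[0,0,0],[0,0,0],[0,0,0]], grip=[0.2,0.2,0.2,0.2,0.2,0.2,0.2,0.2,0.2,0.2,0.2,0.2,0.2])

```text
time_s: 6.68
eef_pos: [577.1, 213.5, 54.9]
orientation: [-1.568, 1.309, -1.498]
contact_force: [-0.0, 0.3, -1.4]
width: 0.308
```

```bash
python3 - <<'E'
from plan import *
o=st();ci=camera_info('wrist')
im=capture('wrist')
R=Rt(o);p=o['eef_pos']
d=p[:2]-O;print('jig',d@ex,d@ey,p[2],'tilt',np.degrees(np.arcsin(R[2,1])))
cv2.imwrite('pics/w6.png',im)
cv2.imwrite('pics/s6.png',cv2.resize(capture('scene')[150:310,200:400],None,fx=3.5,fy=3.5))
cv2.imwrite('pics/d6.png',cv2.resize(capture('side')[130:330,190:390],None,fx=3,fy=3))
E
```

```text
t 6.68 p [577.1 213.5  54.9] F [-0.04  0.32 -1.38] w 0.308
[[0.0187, -0.0673, 0.9976], [-0.2577, 0.9637, 0.0698], [-0.966, -0.2584, 0.0007]]
jig 1.790299952124636 -92.51817532794843 54.898351281717304 tilt -14.97259205040963
```

View pics/w6.png

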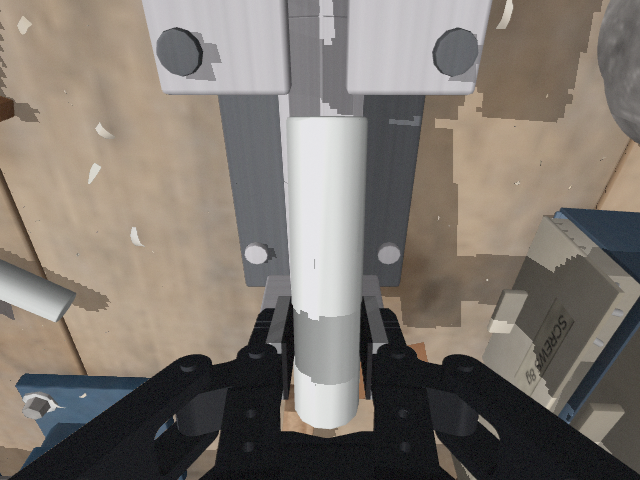

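View pics/s6.png

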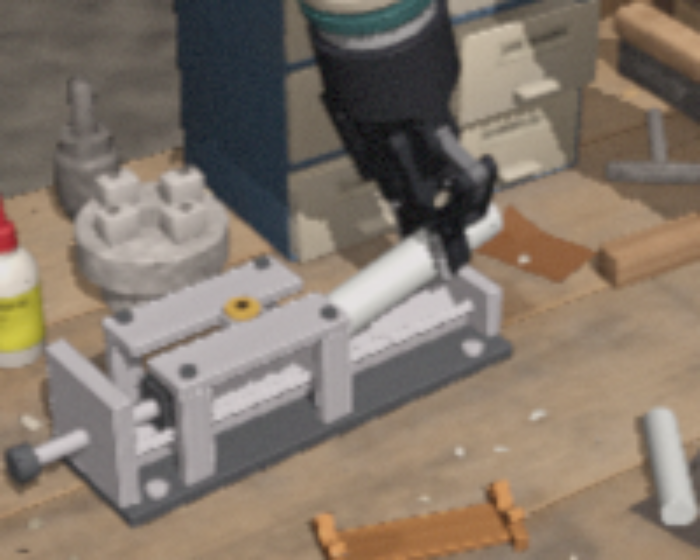

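View pics/d6.png

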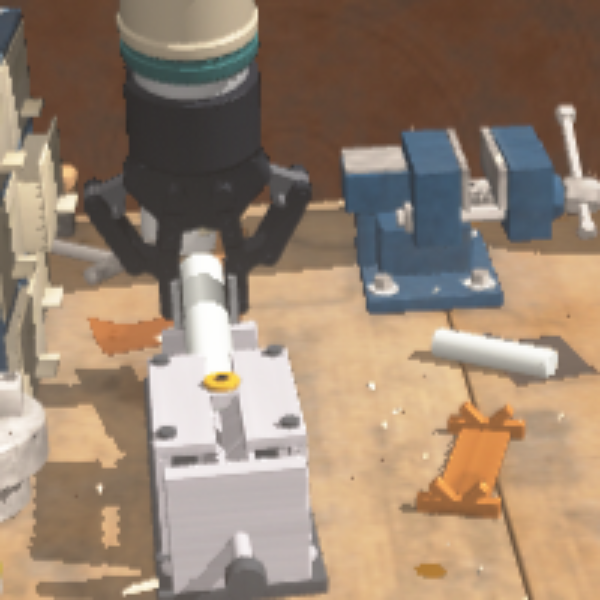

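```bash
python3 - <<'E'
from plan import *
p0=np.array([577.1,213.5,54.9]);R0=Rtool(YAW,np.radians(15))
rows(p0,R0,[(*barpose(-13,41,15,jx=-.3),2),(*barpose(30,39,15,jx=-.3),8)])
E
```

```text
"linear": [[0.42, 0.22, -1.03], [0.42, 0.22, -1.03], [-1.15, 5.26, -0.0], [-1.15, 5.26, -0.0], [-1.15, 5.26, -0.0], [-1.15, 5.26, -0.0], [-1.15, 5.26, -0.0], [-1.15, 5.26, -0.0], [-1.15, 5.26, -0.0], [-1.15, 5.26, -0.0]]
"turn": [[0.0, 0.0, 0.0], [0.0, 0.0, 0.0], [0.0, 0.0, 0.0], [0.0, 0.0, 0.0], [0.0, 0.0, 0.0], [0.0, 0.0, 0.0], [0.0, 0.0, 0.0], [0.0, 0.0, 0.0], [0.0, 0.0, 0.0], [0.0, 0.0, 0.0]]
10
```

carry_out(linear=[[0.4,0.2,-1],[0.4,0.2,-1],[-1.15,5.25,0],[-1.15,5.25,0],[-1.15,5.25,0],[-1.15,5.25,0],[-1.15,5.25,0],[0,0,0],[0,0,0]], turn=[[0,0,0],[0,0,0],[0,0,0],[0,0,0],[0,0,0],[0,0,0],[0,0,0],[0,0,0],[0,0,0]], grip=[0.2,0.2,0.2,0.2,0.2,0.2,0.2,0.2,0.2])

```text
time_s: 7.58
eef_pos: [572.6, 241.4, 52.3]
orientation: [-1.571, 1.309, -1.5]
contact_force: [0.4, -0.2, -2.4]
width: 0.306
```

```bash
cat > chk.py <<'E'
from plan import *
import sys
o=st();R=Rt(o);p=o['eef_pos'];d=p[:2]-O
print('jig',(d@ex).round(1),(d@ey).round(1),p[2].round(1),'tilt',np.degrees(np.arcsin(R[2,1])).round(2),'yawerr',np.degrees(np.arctan2(-R[0,1],R[1,1])-YAW).round(2),'Fjig',(o['contact_force'][:2]@ex).round(2),(o['contact_force'][:2]@ey).round(2),o['contact_force'][2].round(2),'M',np.round(o['wrist_torque'],2))
for c in sys.argv[2:]:
    im=capture(c)
    if c=='scene': im=cv2.resize(im[150:310,200:400],None,fx=3.5,fy=3.5)
    if c=='side': im=cv2.resize(im[130:330,190:390],None,fx=3,fy=3)
    cv2.imwrite(f'pics/{c}_{sys.argv[1]}.png',im)
E
python3 chk.py 7 wrist
```

```text
t 7.58 p [572.6 241.4  52.3] F [ 0.43 -0.18 -2.43] w 0.306
[[0.0184, -0.0692, 0.9974], [-0.258, 0.9635, 0.0716], [-0.966, -0.2587, -0.0001]]
jig -0.8 -64.5 52.3 tilt -14.99 yawerr 0.06 Fjig 0.41 -0.21 -2.43 M [ 0.35  0.02 -0.01]
```

View pics/wrist_7.png

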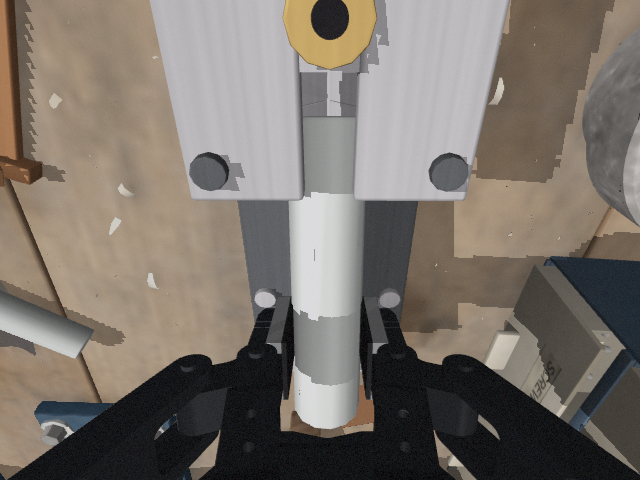

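```bash
python3 - <<'E'
from plan import *
p0,R0=jigpose(-0.8,-64.5,52.3,15)
rows(p0,R0,[(*barpose(30,39,15,jx=-.1),4),(*barpose(36,38.5,5,jx=-.1),4),(*barpose(42,38.5,0,jx=-.1),4)])
E
```

```text
"linear": [[-0.9, 3.68, 0.17], [-0.9, 3.68, 0.17], [-0.9, 3.68, 0.17], [-0.9, 3.68, 0.17], [3.18, 2.13, 0.0], [3.27, 1.99, 0.0], [3.35, 1.85, 0.0], [3.43, 1.7, 0.0], [1.6, 1.74, -0.0], [1.64, 1.71, -0.0], [1.68, 1.67, -0.0], [1.72, 1.64, -0.0]]
"turn": [[0.0, 0.0, 0.0], [0.0, 0.0, 0.0], [0.0, 0.0, 0.0], [0.0, 0.0, 0.0], [0.0, -0.0, 2.5], [0.0, -0.0, 2.5], [0.0, -0.0, 2.5], [0.0, -0.0, 2.5], [-0.0, 0.0, 1.25], [-0.0, 0.0, 1.25], [-0.0, 0.0, 1.25], [-0.0, 0.0, 1.25]]
12
```

carry_out(linear=[[-0.9,3.7,0.2],[-0.9,3.7,0.2],[-0.9,3.7,0.2],[-0.9,3.7,0.1],[3.2,2.1,0],[3.3,2,0],[3.3,1.8,0],[3.4,1.7,0],[0,0,0],[0,0,0]], turn=[[0,0,0],[0,0,0],[0,0,0],[0,0,0],[0,0,2.5],[0,0,2.5],[0,0,2.5],[0,0,2.5],[0,0,0],[0,0,0]], grip=[0.2,0.2,0.2,0.2,0.2,0.2,0.2,0.2,0.2,0.2])

```text
time_s: 8.47
eef_pos: [572.3, 259.7, 37.7]
orientation: [-1.575, 1.482, -1.506]
contact_force: [0.3, -0.4, -2.0]
width: 0.308
```

```bash
python3 chk.py 8 wrist scene side
```

```text
t 8.47 p [572.3 259.7  37.7] F [ 0.35 -0.45 -2.03] w 0.308
[[0.0057, -0.0686, 0.9976], [-0.0881, 0.9937, 0.0689], [-0.9961, -0.0883, -0.0003]]
jig 0.3 -46.1 37.7 tilt -5.07 yawerr -0.1 Fjig 0.31 -0.47 -2.03 M [ 0.14 -0.01 -0.  ]
```

View pics/wrist_8.png

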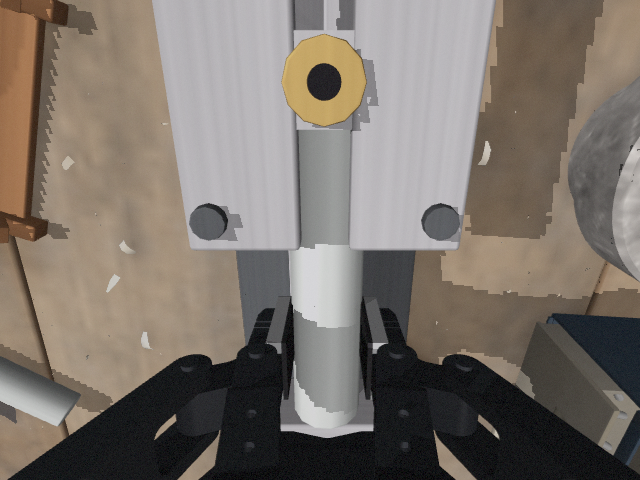

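View pics/scene_8.png

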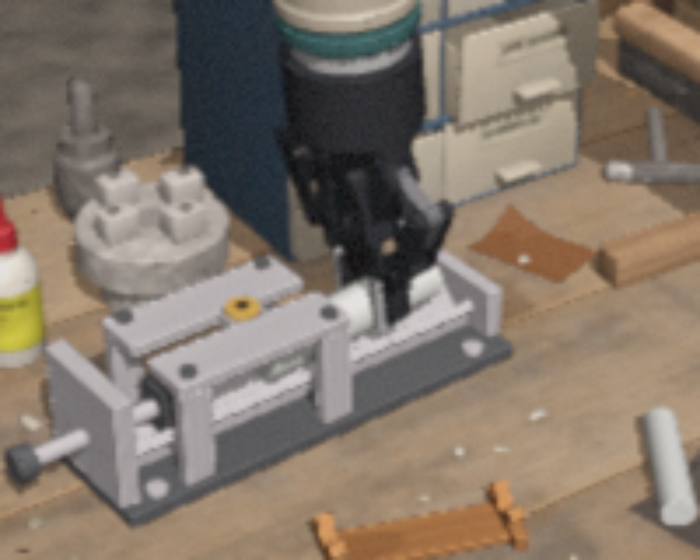

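```bash
python3 - <<'E'
from plan import *
p0,R0=jigpose(0.3,-46.1,37.7,5.05)
rows(p0,R0,[(*barpose(42,38.2,0),4),(*barpose(50,37.2,0),4)])
E
```

```text
"linear": [[1.69, 2.18, -0.08], [1.74, 2.14, -0.08], [1.78, 2.11, -0.08], [1.83, 2.07, -0.08], [0.25, 2.0, 0.0], [0.25, 2.0, 0.0], [0.25, 2.0, 0.0], [0.25, 2.0, 0.0]]
"turn": [[0.0, 0.0, 1.26], [0.0, 0.0, 1.26], [0.0, 0.0, 1.26], [0.0, 0.0, 1.26], [0.0, 0.0, 0.0], [0.0, 0.0, 0.0], [0.0, 0.0, 0.0], [0.0, 0.0, 0.0]]
8
```

carry_out(linear=[[1.7,2.2,-0.1],[1.7,2.1,-0.1],[1.8,2.1,-0.1],[1.8,2.1,0],[0.25,2,0],[0.25,2,0],[0.25,2,0],[0.25,2,0],[0,0,0],[0,0,0],[0,0,0]], turn=[[0,0,1.25],[0,0,1.25],[0,0,1.25],[0,0,1.3],[0,0,0],[0,0,0],[0,0,0],[0,0,0],[0,0,0],[0,0,0],[0,0,0]], grip=[0.2,0.2,0.2,0.2,0.2,0.2,0.2,0.2,0.2,0.2,0.2])

```text
time_s: 9.53
eef_pos: [570.5, 277.0, 29.2]
orientation: [1.443, 1.57, 1.514]
contact_force: [1.0, 0.3, -1.5]
width: 0.308
```

```bash
python3 chk.py 9 wrist scene
```

```text
t 9.53 p [570.5 277.   29.2] F [ 0.98  0.3  -1.5 ] w 0.308
[[0.0, -0.0711, 0.9975], [0.0008, 0.9975, 0.0711], [-1.0, 0.0008, 0.0001]]
jig -0.3 -28.8 29.2 tilt 0.04 yawerr 0.02 Fjig 1.0 0.23 -1.5 M [-0.08  0.03 -0.  ]
```

View pics/wrist_9.png

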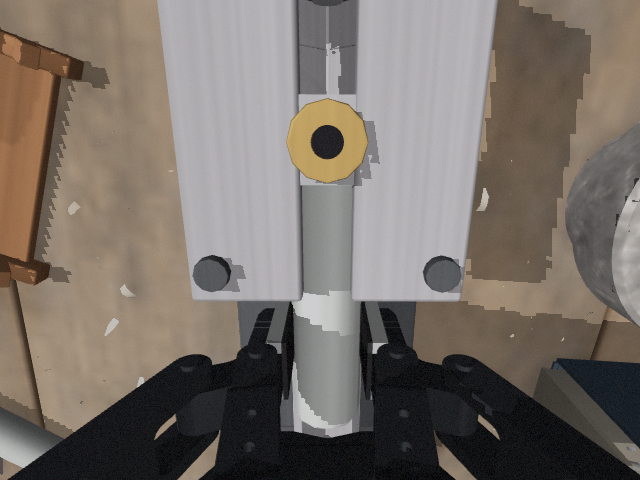

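View pics/scene_9.png

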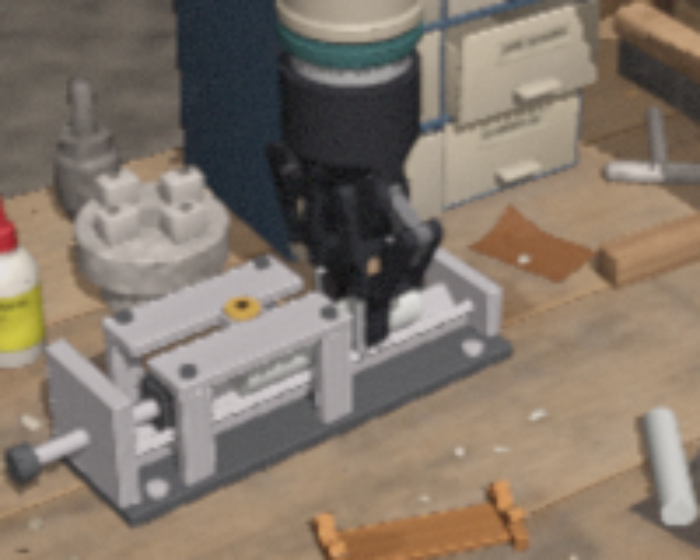

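carry_out(linear=[[0.4,0,0],[0.4,0,0],[0.3,0,0],[0,0,0],[0,0,0]], turn=[[0,0,0],[0,0,0],[0,0,0],[0,0,0],[0,0,0]], grip=[0.2,0.2,0.2,0.2,0.2])

```text
time_s: 10.05
eef_pos: [570.6, 276.7, 28.3]
orientation: [1.547, 1.57, 1.617]
contact_force: [-1.0, 0.0, 1.1]
width: 0.304
```

```bash
python3 chk.py 10
```

```text
t 10.05 p [570.6 276.7  28.3] F [-0.97  0.01  1.13] w 0.304
[[-0.0, -0.0705, 0.9975], [0.0009, 0.9975, 0.0705], [-1.0, 0.0009, 0.0]]
jig -0.2 -29.0 28.3 tilt 0.05 yawerr -0.01 Fjig -0.97 0.08 1.13 M [-0.11  0.24 -0.02]
```

carry_out(linear=[[0,0,0],[0,0,0],[0,0,0],[0,0,0],[0,0,0],[0,0,0]], turn=[[0,0,0],[0,0,0],[0,0,0],[0,0,0],[0,0,0],[0,0,0]], grip=[0.36,0.42,0.5,0.6,0.6,0.6])

```text
time_s: 10.55
eef_pos: [570.7, 276.9, 28.1]
orientation: [1.431, 1.57, 1.502]
contact_force: [0.1, -0.2, 1.0]
width: 0.6
```

```bash
python3 chk.py 11 wrist
```

```text
t 10.55 p [570.7 276.9  28.1] F [ 0.09 -0.24  0.97] w 0.6
[[0.0001, -0.0707, 0.9975], [0.001, 0.9975, 0.0707], [-1.0, 0.001, 0.0001]]
jig -0.2 -28.9 28.1 tilt 0.06 yawerr 0.0 Fjig 0.07 -0.24 0.97 M [-0.    0.02  0.  ]
```

View pics/wrist_11.png

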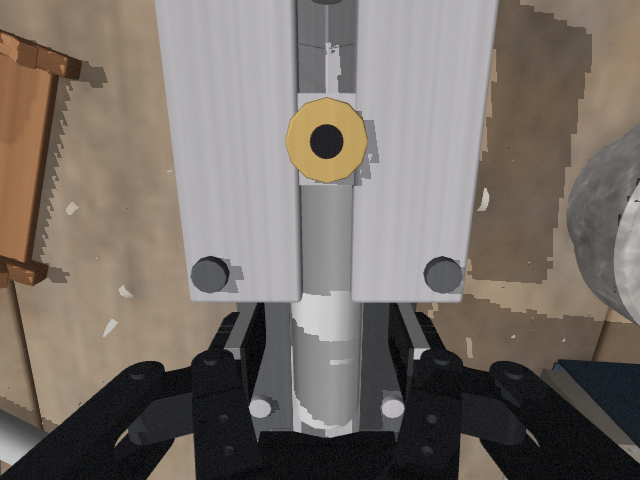

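carry_out(linear=[[-10,0,0],[-20,0,0],[-15,0,0],[-10,-14,0],[0,-14,0],[0,-14,0],[0,-13,0],[0,0,0],[0,0,0],[0,0,0]], turn=[[0,0,0],[0,0,0],[0,0,0],[0,0,0],[0,0,0],[0,0,0],[0,0,0],[0,0,0],[0,0,0],[0,0,0]], grip=[0.6,0.6,0.6,0,0,0,0,0,0,0])

```text
time_s: 11.43
eef_pos: [574.1, 222.1, 82.4]
orientation: [2.182, 1.569, 2.252]
contact_force: [-0.2, 0.1, -0.2]
width: 0.003
```

```bash
python3 - <<'E'
from plan import *
ci=camera_info('wrist');o=get_obs();im=capture('wrist')
p=o['eef_pos'];R=Rt(o)
def dot(q,c): 
    u=proj(ci,q);print(u.round(1));cv2.circle(im,tuple(int(x) for x in u),2,c,-1)
J=lambda x,y,z:np.array([*(O+ex*x+ey*y),z])
dot(J(0,-68.9,50),(0,0,255));dot(J(0,-105,42),(0,255,0));dot(J(0,0,66),(255,0,0));dot(p+R@[0,11,0],(255,0,255))
cv2.imwrite('pics/w12.png',im)
E
python3 chk.py 12
```

```text
[328.5 257.5]
[328.5 315. ]
[328.6 108.3]
[327.4 293.4]
t 11.48 p [574.1 222.7  82.5] F [-0.51  0.92  0.39] w 0.002
[[-0.0009, -0.0713, 0.9975], [0.0017, 0.9975, 0.0713], [-1.0, 0.0017, -0.0008]]
jig -0.6 -83.1 82.5 tilt 0.1 yawerr 0.04 Fjig -0.45 0.95 0.39 M [ 0.05 -0.    0.01]
```

View pics/w12.png

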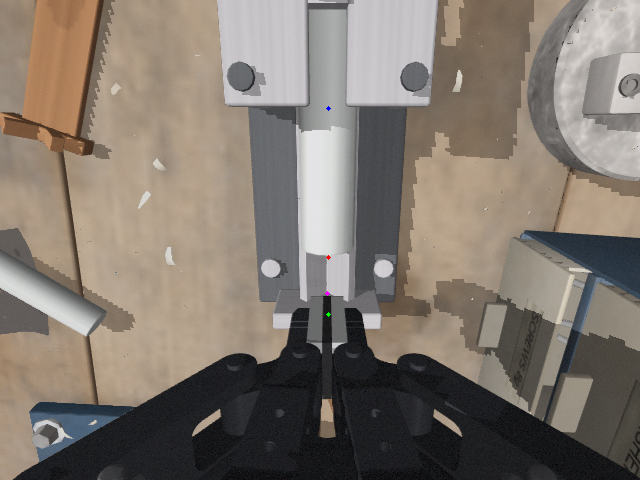

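carry_out(linear=[[15,0,0.2],[15,0,0.2],[12,0,0],[6,0,0],[3,0,0],[0,0,0],[0,0,0]], turn=[[0,0,0],[0,0,0],[0,0,0],[0,0,0],[0,0,0],[0,0,0],[0,0,0]], grip=[0,0,0,0,0,0,0])

```text
time_s: 12.07
eef_pos: [575.1, 222.2, 32.3]
orientation: [1.183, 1.57, 1.254]
contact_force: [0.3, 0.4, -0.2]
width: 0.002
```

```bash
python3 chk.py 13 scene wrist
```

```text
t 12.07 p [575.1 222.2  32.3] F [ 0.31  0.37 -0.21] w 0.002
[[0.0004, -0.0708, 0.9975], [0.0011, 0.9975, 0.0708], [-1.0, 0.0011, 0.0004]]
jig 0.4 -83.7 32.3 tilt 0.06 yawerr 0.01 Fjig 0.33 0.35 -0.21 M [-0.03 -0.01 -0.03]
```

View pics/scene_13.png

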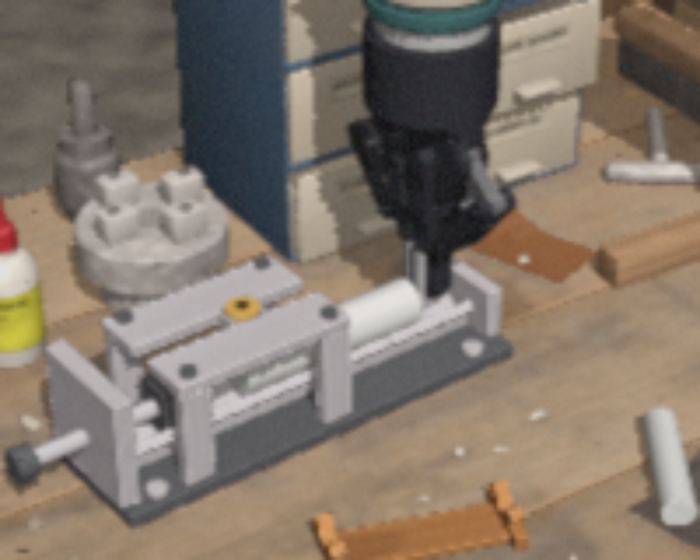

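View pics/wrist_13.png

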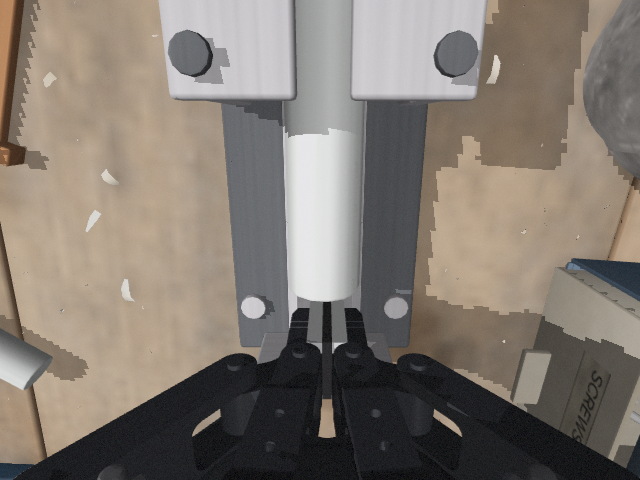

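carry_out(linear=[[0,1,0],[0,1,0],[0,0.8,0],[0,0.8,0],[0,0.8,0],[0,0.8,0],[0,0.8,0],[0,0.8,0],[0,0.8,0],[0,0.8,0]], turn=[[0,0,0],[0,0,0],[0,0,0],[0,0,0],[0,0,0],[0,0,0],[0,0,0],[0,0,0],[0,0,0],[0,0,0]], grip=[0,0,0,0,0,0,0,0,0,0])

```text
time_s: 13.0
eef_pos: [574.6, 227.7, 32.2]
orientation: [-1.774, 1.568, -1.705]
contact_force: [0.1, -6.5, 3.7]
width: 0.004
```

```bash
python3 chk.py 14
```

```text
t 13.0 p [574.6 227.7  32.2] F [ 0.06 -6.47  3.73] w 0.004
[[-0.0003, -0.0689, 0.9976], [-0.0023, 0.9976, 0.0689], [-1.0, -0.0023, -0.0005]]
jig 0.3 -78.3 32.2 tilt -0.13 yawerr -0.1 Fjig -0.4 -6.45 3.73 M [-1.18 -0.04 -0.01]
```

```bash
python3 chk.py 14 wrist scene side
```

```text
t 13.0 p [574.6 227.7  32.2] F [ 0.06 -6.47  3.73] w 0.004
[[-0.0003, -0.0689, 0.9976], [-0.0023, 0.9976, 0.0689], [-1.0, -0.0023, -0.0005]]
jig 0.3 -78.3 32.2 tilt -0.13 yawerr -0.1 Fjig -0.4 -6.45 3.73 M [-1.18 -0.04 -0.01]
```

View pics/wrist_14.png

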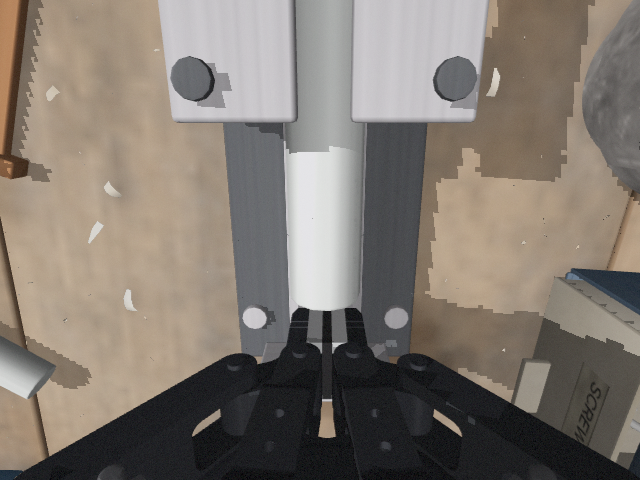

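View pics/scene_14.png

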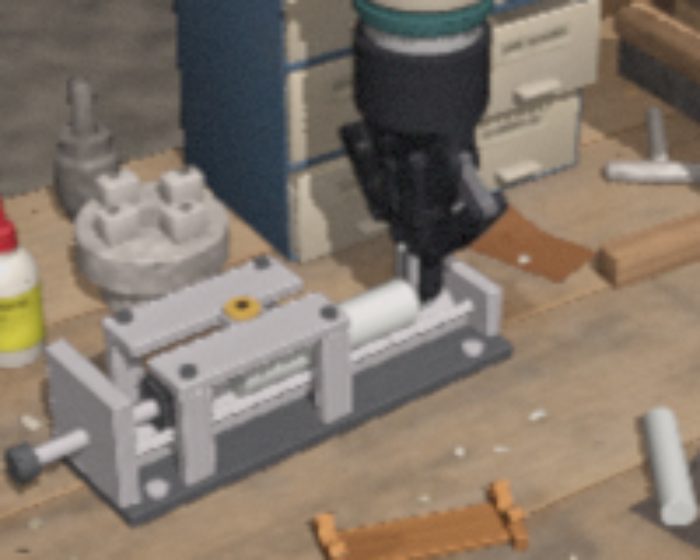

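View pics/side_14.png

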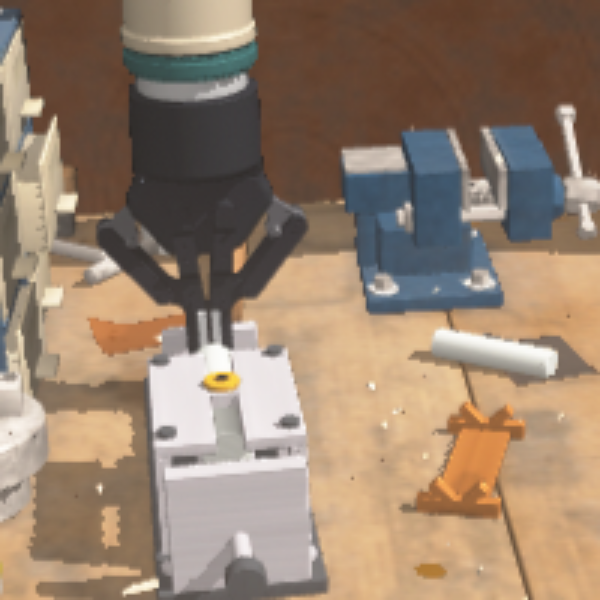

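carry_out(linear=[[-0.3,0.4,0],[-0.3,0.4,0],[-0.2,0.4,0]], turn=[[0,0,0],[0,0,0],[0,0,0]], grip=[0,0,0])

```text
time_s: 13.4
eef_pos: [574.0, 232.0, 32.6]
orientation: [1.691, 1.569, 1.762]
contact_force: [0.4, -1.2, -0.7]
width: 0.001
```

```bash
python3 chk.py 15
```

```text
t 13.4 p [574.  232.   32.6] F [ 0.35 -1.21 -0.71] w 0.001
[[-0.0003, -0.0708, 0.9975], [0.0014, 0.9975, 0.0708], [-1.0, 0.0015, -0.0002]]
jig 0.0 -73.8 32.6 tilt 0.08 yawerr 0.01 Fjig 0.27 -1.23 -0.71 M [-0.28 -0.01 -0.02]
```

carry_out(linear=[[0,0.5,0],[0,0.5,0],[0,0.5,0],[0,0.5,0],[0,0.5,0],[0,0.5,0],[0,0.5,0],[0,0.5,0],[0,0.5,0],[0,0.5,0]], turn=[[0,0,0],[0,0,0],[0,0,0],[0,0,0],[0,0,0],[0,0,0],[0,0,0],[0,0,0],[0,0,0],[0,0,0]], grip=[0,0,0,0,0,0,0,0,0,0])

```text
time_s: 14.23
eef_pos: [573.8, 236.6, 32.8]
orientation: [1.58, 1.57, 1.65]
contact_force: [1.0, -1.3, -1.5]
width: -0.002
```

```bash
python3 chk.py 16
```

```text
t 14.23 p [573.8 236.6  32.8] F [ 1.02 -1.34 -1.48] w -0.002
[[-0.0001, -0.0706, 0.9975], [0.0009, 0.9975, 0.0706], [-1.0, 0.0009, -0.0]]
jig 0.1 -69.3 32.8 tilt 0.05 yawerr -0.0 Fjig 0.93 -1.4 -1.48 M [-0.28  0.01 -0.04]
```

carry_out(linear=[[0,0.5,0],[0,0.5,0],[0,0.5,0],[0,0.5,0],[0,0.5,0],[0,0.5,0],[0,0.5,0],[0,0.5,0],[0,0.5,0],[0,0.5,0]], turn=[[0,0,0],[0,0,0],[0,0,0],[0,0,0],[0,0,0],[0,0,0],[0,0,0],[0,0,0],[0,0,0],[0,0,0]], grip=[0,0,0,0,0,0,0,0,0,0])

```text
time_s: 15.07
eef_pos: [573.5, 241.6, 32.8]
orientation: [1.526, 1.57, 1.597]
contact_force: [0.8, -1.4, 0.2]
width: 0.001
```

```bash
python3 chk.py 17
```

```text
t 15.07 p [573.5 241.6  32.8] F [ 0.78 -1.41  0.22] w 0.001
[[-0.0, -0.0706, 0.9975], [0.0009, 0.9975, 0.0706], [-1.0, 0.0009, 0.0]]
jig 0.2 -64.3 32.8 tilt 0.05 yawerr -0.0 Fjig 0.68 -1.46 0.22 M [-0.3  -0.04  0.01]
```

carry_out(linear=[[0,0.5,0],[0,0.5,0],[0,0.5,0],[0,0.5,0],[0,0.5,0],[0,0.5,0],[0,0.5,0]], turn=[[0,0,0],[0,0,0],[0,0,0],[0,0,0],[0,0,0],[0,0,0],[0,0,0]], grip=[0,0,0,0,0,0,0])

```text
time_s: 15.65
eef_pos: [573.3, 245.1, 32.8]
orientation: [1.559, 1.57, 1.63]
contact_force: [0.4, -1.9, -1.0]
width: 0.002
```

```bash
python3 chk.py 18
```

```text
t 15.65 p [573.3 245.1  32.8] F [ 0.38 -1.86 -1.03] w 0.002
[[-0.0001, -0.0706, 0.9975], [0.0009, 0.9975, 0.0706], [-1.0, 0.0009, 0.0]]
jig 0.2 -60.8 32.8 tilt 0.05 yawerr -0.0 Fjig 0.25 -1.89 -1.03 M [-0.24 -0.06  0.01]
```

carry_out(linear=[[0,0.5,0],[0,0.5,0],[0,0.5,0],[0,0.5,0],[0,0.5,0],[0,0.5,0],[0,0.5,0],[0,0.5,0]], turn=[[0,0,0],[0,0,0],[0,0,0],[0,0,0],[0,0,0],[0,0,0],[0,0,0],[0,0,0]], grip=[0,0,0,0,0,0,0,0])

```text
time_s: 16.32
eef_pos: [573.0, 249.0, 32.9]
orientation: [1.542, 1.57, 1.613]
contact_force: [-0.8, -1.8, -1.2]
width: -0.0
```

```bash
python3 chk.py 19
```

```text
t 16.32 p [573.  249.   32.9] F [-0.83 -1.79 -1.16] w -0.0
[[-0.0, -0.0706, 0.9975], [0.0009, 0.9975, 0.0706], [-1.0, 0.0009, 0.0]]
jig 0.2 -56.8 32.9 tilt 0.05 yawerr -0.0 Fjig -0.96 -1.73 -1.16 M [-0.27 -0.03 -0.02]
```

carry_out(linear=[[0,0.5,0],[0,0.5,0],[0,0.5,0],[0,0.5,0],[0,0.5,0],[0,0.5,0],[0,0.5,0],[0,0.5,0]], turn=[[0,0,0],[0,0,0],[0,0,0],[0,0,0],[0,0,0],[0,0,0],[0,0,0],[0,0,0]], grip=[0,0,0,0,0,0,0,0])

```text
time_s: 16.98
eef_pos: [572.7, 253.0, 32.9]
orientation: [1.546, 1.57, 1.616]
contact_force: [-0.0, -1.1, -1.1]
width: -0.001
```

```bash
python3 chk.py 20
```

```text
t 16.98 p [572.7 253.   32.9] F [-0.01 -1.1  -1.14] w -0.001
[[-0.0, -0.0706, 0.9975], [0.0009, 0.9975, 0.0706], [-1.0, 0.0009, 0.0]]
jig 0.2 -52.8 32.9 tilt 0.05 yawerr 0.0 Fjig -0.09 -1.1 -1.14 M [-0.29 -0.01  0.02]
```

carry_out(linear=[[0,0.5,0],[0,0.5,0],[0,0.5,0],[0,0.5,0],[0,0.5,0],[0,0.5,0],[0,0.5,0],[0,0.5,0]], turn=[[0,0,0],[0,0,0],[0,0,0],[0,0,0],[0,0,0],[0,0,0],[0,0,0],[0,0,0]], grip=[0,0,0,0,0,0,0,0])

```text
time_s: 17.65
eef_pos: [572.4, 257.0, 32.8]
orientation: [1.573, 1.57, 1.644]
contact_force: [-0.2, -1.7, -1.3]
width: 0.002
```

```bash
python3 chk.py 21
```

```text
t 17.65 p [572.4 257.   32.8] F [-0.2  -1.68 -1.34] w 0.002
[[-0.0001, -0.0707, 0.9975], [0.0009, 0.9975, 0.0707], [-1.0, 0.0009, -0.0]]
jig 0.2 -48.8 32.8 tilt 0.05 yawerr 0.0 Fjig -0.32 -1.67 -1.34 M [-0.27 -0.01 -0.01]
```

carry_out(linear=[[0,0.5,0],[0,0.5,0],[0,0.5,0],[0,0.5,0],[0,0.5,0],[0,0.5,0],[0,0.5,0],[0,0.5,0]], turn=[[0,0,0],[0,0,0],[0,0,0],[0,0,0],[0,0,0],[0,0,0],[0,0,0],[0,0,0]], grip=[0,0,0,0,0,0,0,0])

```text
time_s: 18.32
eef_pos: [572.1, 260.9, 32.8]
orientation: [1.623, 1.57, 1.693]
contact_force: [0.8, -1.1, -1.4]
width: -0.001
```

```bash
python3 chk.py 22
```

```text
t 18.32 p [572.1 260.9  32.8] F [ 0.84 -1.14 -1.41] w -0.001
[[-0.0001, -0.0705, 0.9975], [0.0007, 0.9975, 0.0705], [-1.0, 0.0007, -0.0]]
jig 0.2 -44.9 32.8 tilt 0.04 yawerr -0.01 Fjig 0.75 -1.2 -1.41 M [-0.36 -0.02 -0.02]
```

carry_out(linear=[[0,0.5,0],[0,0.5,0],[0,0.5,0],[0,0.5,0],[0,0.5,0],[0,0.5,0],[0,0.5,0],[0,0.5,0]], turn=[[0,0,0],[0,0,0],[0,0,0],[0,0,0],[0,0,0],[0,0,0],[0,0,0],[0,0,0]], grip=[0,0,0,0,0,0,0,0])

```text
time_s: 18.98
eef_pos: [571.9, 264.0, 32.8]
orientation: [-2.352, 1.57, -2.282]
contact_force: [0.2, -4.8, -0.8]
width: 0.001
```

```bash
python3 chk.py 23
```

```text
t 18.98 p [571.9 264.   32.8] F [ 0.24 -4.77 -0.79] w 0.001
[[-0.0003, -0.0702, 0.9975], [-0.0004, 0.9975, 0.0702], [-1.0, -0.0004, -0.0004]]
jig 0.1 -41.8 32.8 tilt -0.02 yawerr -0.02 Fjig -0.1 -4.77 -0.79 M [-0.93 -0.08  0.03]
```

carry_out(linear=[[0,0.4,0],[0,0.4,0],[0,0.4,0]], turn=[[0,0,0],[0,0,0],[0,0,0]], grip=[0,0,0])

```text
time_s: 19.23
eef_pos: [571.9, 264.1, 32.7]
orientation: [-1.967, 1.569, -1.897]
contact_force: [0.2, -6.7, 0.8]
width: 0.002
```

```bash
python3 chk.py 24
```

```text
t 19.23 p [571.9 264.1  32.7] F [ 0.17 -6.72  0.77] w 0.002
[[-0.0006, -0.0695, 0.9976], [-0.0018, 0.9976, 0.0695], [-1.0, -0.0017, -0.0007]]
jig 0.1 -41.7 32.7 tilt -0.1 yawerr -0.06 Fjig -0.3 -6.72 0.77 M [-1.39 -0.1   0.01]
```

carry_out(linear=[[-0.3,0.4,0],[-0.3,0.4,0],[-0.2,0.3,0],[0,0,0],[0,0,0]], turn=[[0,0,0],[0,0,0],[0,0,0],[0,0,0],[0,0,0]], grip=[0,0,0,0,0])

```text
time_s: 19.65
eef_pos: [571.7, 264.0, 33.2]
orientation: [-2.01, 1.567, -1.941]
contact_force: [1.2, -7.7, -0.8]
width: -0.004
```

```bash
python3 chk.py 25 wrist scene
```

```text
t 19.65 p [571.7 264.   33.2] F [ 1.23 -7.72 -0.81] w -0.004
[[-0.0012, -0.0689, 0.9976], [-0.0031, 0.9976, 0.0689], [-1.0, -0.003, -0.0014]]
jig -0.0 -41.8 33.2 tilt -0.17 yawerr -0.1 Fjig 0.69 -7.79 -0.81 M [-1.55 -0.17 -0.  ]
```

View pics/wrist_25.png

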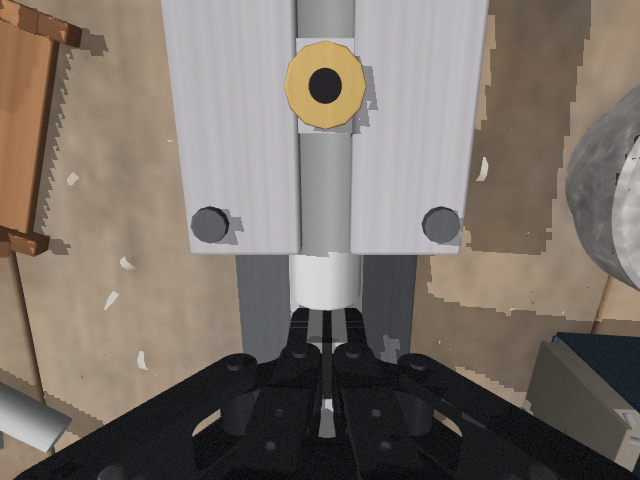

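View pics/scene_25.png

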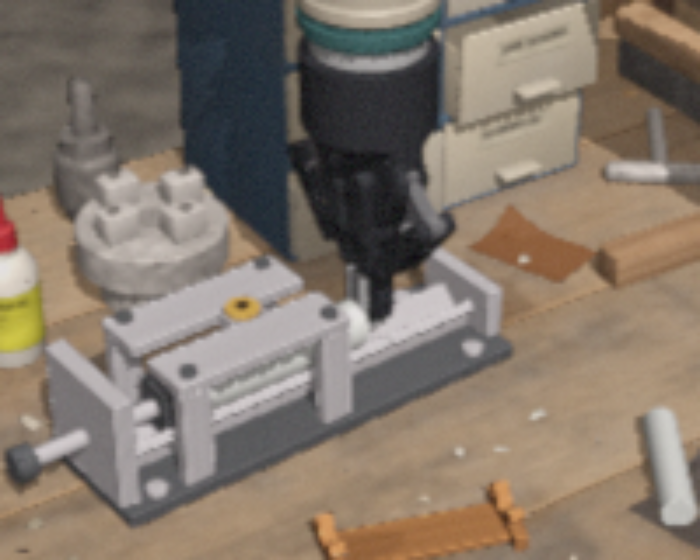

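carry_out(linear=[[0,0.3,0],[0,0.3,0],[0,0,0],[0,0,0],[0,0,0]], turn=[[0,0,0],[0,0,0],[0,0,0],[0,0,0],[0,0,0]], grip=[0,0,0,0,0])

```text
time_s: 20.17
eef_pos: [571.7, 264.1, 33.2]
orientation: [-1.964, 1.567, -1.895]
contact_force: [1.4, -8.1, -1.2]
width: 0.006
```

```bash
python3 chk.py 26
```

```text
t 20.17 p [571.7 264.1  33.2] F [ 1.37 -8.1  -1.22] w 0.006
[[-0.0013, -0.0687, 0.9976], [-0.0039, 0.9976, 0.0687], [-1.0, -0.0038, -0.0016]]
jig -0.0 -41.7 33.2 tilt -0.22 yawerr -0.11 Fjig 0.79 -8.18 -1.22 M [-1.85 -0.2   0.01]
```

carry_out(linear=[[0,-0.7,0],[0,-0.7,0],[0,-0.7,0],[0,-0.7,0],[0,-0.7,0],[0,-0.7,0],[0,-1,0],[0,-2,0],[0,-4,0],[0,-6,0],[0,-6,0],[0,0,0],[-20,0,0],[-30,0,0],[-30,0,0],[-30,0,0],[0,0,0],[0,0,0]], turn=[[0,0,0],[0,0,0],[0,0,0],[0,0,0],[0,0,0],[0,0,0],[0,0,0],[0,0,0],[0,0,0],[0,0,0],[0,0,0],[0,0,0],[0,0,0],[0,0,0],[0,0,0],[0,0,0],[0,0,0],[0,0,0]], grip=[0,0,0,0,0,0,0,0,0,0,0,0,0,0,0,0,0,0])

```text
time_s: 21.67
eef_pos: [574.7, 245.1, 145.8]
orientation: [0.564, 1.566, 0.634]
contact_force: [0.1, 0.6, -1.0]
width: 0.002
```

```bash
python3 - <<'E'
from plan import *
ci=camera_info('wrist');im=capture('wrist')
for y in (-30.7,-29,-33):
    u=proj(ci,[*(O+ey*y),50]);print(y,u.round(1))
print(proj(ci,[*(O),66]),proj(ci,[*(O),74]))
cv2.imwrite('pics/w27.png',im)
E
python3 chk.py 27 scene side
```

```text
-30.7 [324.1 201.1]
-29 [324.  198.5]
-33 [324.1 204.6]
[323.77938618 154.13855509] [323.73228317 155.34762074]
t 21.72 p [573.4 244.6 144.1] F [ 0.28 -0.45 -0.01] w -0.001
[[0.0008, -0.0704, 0.9975], [0.0014, 0.9975, 0.0704], [-1.0, 0.0014, 0.0009]]
jig 0.3 -61.3 144.1 tilt 0.08 yawerr -0.01 Fjig 0.25 -0.47 -0.01 M [ 0.01  0.01 -0.02]
```

View pics/w27.png

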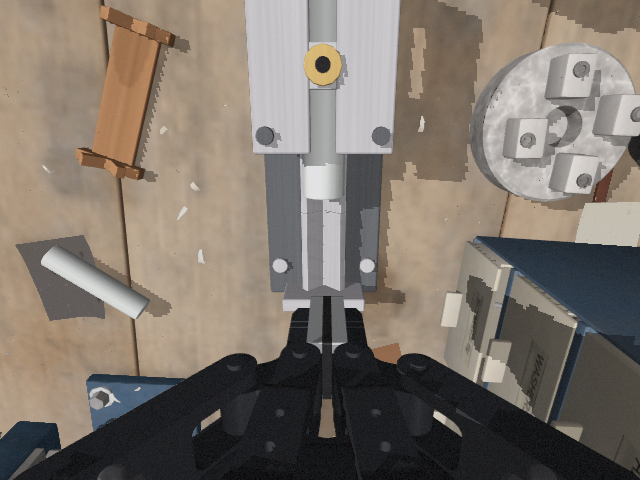

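View pics/scene_27.png

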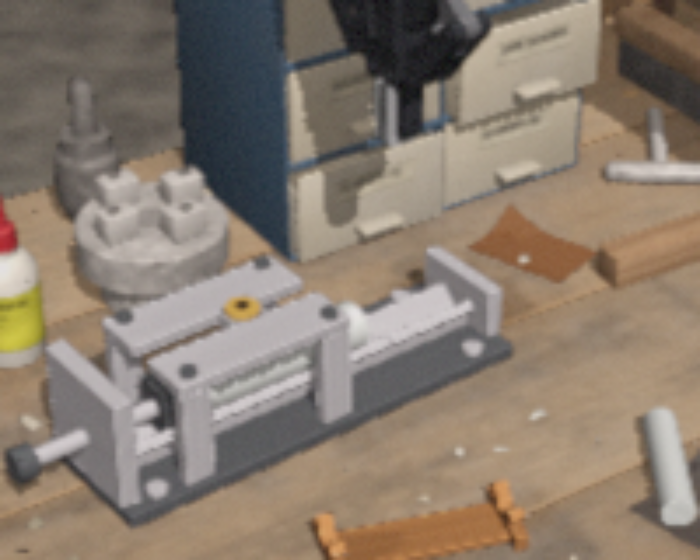

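View pics/side_27.png

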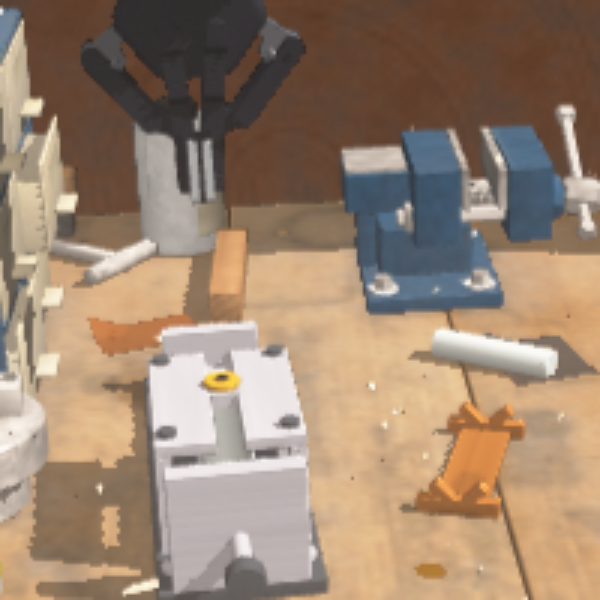

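```bash
python3 -c "
from cell import *
print(hand_in())"
```

```text
the job is handed in; nothing more can be done
None
```

The bar is in the groove and home on the end stop, the hand is clear, and the job is handed in at about 22 s of the 61 s allowed.

**What I did:** I gripped the bar 20 mm behind its middle and lifted it off the rest. I tipped it 15° in under the bridge, laid it flat about 15 mm short of the nearest possible spring tip, and let go. Then I pushed it from behind with shut fingertips at about 6 mm/s.

**What the last checks showed:**
- **Sliding force:** the bar slid at about 1 to 2 N.
- **Stop contact:** it stopped dead at the same spot while the push rose from 4.8 to 8.2 N. That was the highest force I read, well under 20 N.
- **Final position:** after I backed off, the wrist picture put the bar's rear end about 30 mm before the bridge, within 1 mm of where the push ended. The bar had not sprung back.
- **Stop position:** this puts the stop face about 90 mm beyond the bridge, within the 70 to 110 mm range.
- **Bystanders:** I did not go near the pen blank or the tape roll. The blank shows undisturbed in the last picture. The roll is outside that cropped picture, so I did not check it again at the end.

**What went wrong or disagreed:**
- **First push:** the bar stuck at about 6.5 N because the fingers were also pressing down on it by about 4 N. After I raised them slightly it broke loose and jumped about 4 mm, still well short of the stop.
- **Camera heights:** heights from the pictures came out 2 to 3 mm below the given ones. I used the given heights, and contact forces agreed with them to within 1 mm.

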